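# Take the stacking treat box apart for washing

## Task

Take the stacking treat box apart for washing, working down from the top: first the lid, then the upper tray, then the lower tray, setting each down the right way up and flat on the silicone mat before you start on the next, side by side and not on one another. Then slide every divider panel that is in the base up out of its slots and put it inside the wash tub. Leave the scoop and the dustpan where they are.

Things in the scene. Friction and masses are not known exactly. Their poses are not given: they have to be found in the camera images.
- mat: Grey silicone mat, 220 mm (its x) x 320 mm (its y), 3 mm thick, fixed on the console, ahead of the robot. Origin at the centre of its underside.
- base: Base of the treat box, grey plastic, fixed, 170 (x) x 84 (y) mm, left or right of the mat. Origin: centre of underside. Floor 5 mm thick; long walls 78 mm high, short ends 25 mm with 14 mm wide full-height corners. Ribs up to 45 mm on the long walls make slots 9 mm wide at x = -63, -21, 21, 63 mm for panels standing crosswise; 2 to 4 are filled. Feet of low tray, up tray, lid start at z 70, 116, 162 mm.
- lid_mid (a point): Lid of the treat box, grey plastic, 170 (x) x 84 (y) mm, loose, 0.14 kg, top of the stack. Same 8 mm deep foot as the trays; plate top 12 mm above the foot's underside. Handle bar along y on two end posts: 70 mm long, 12 mm thick (x), its top 48 mm above the foot's underside, 22 mm open under it. Point: central, 24 mm above the foot's underside. z up.
- tray_up_mid (a point): Upper tray, white plastic, open, 170 (x) x 84 (y) x 54 mm high (z), 0.2 kg. A foot 158 x 72 x 8 mm below nests in the part under it, 2 mm play. Inside floor 12 mm above the foot's underside. Grip: partition across the middle, along y, 12 mm thick (x), its top 33 mm above the floor, 9 mm below the rim; 70 mm free either side. Point: central, 27 mm above the foot's underside. Starts under the lid.
- tray_low_mid (a point): Lower tray, white plastic, open, 170 (x) x 84 (y) x 54 mm high (z), 0.2 kg. A foot 158 x 72 x 8 mm below nests in the part under it, 2 mm play. Inside floor 12 mm above the foot's underside. Grip: partition across the middle, along y, 12 mm thick (x), its top 33 mm above the floor, 9 mm below the rim; 70 mm free either side. Point: central, 27 mm above the foot's underside. Starts on the base.
- panel0_mid (a point): Divider panel, white plastic, 6 (x) x 72 (y) x 60 mm high (z), 0.04 kg; the middle 40 mm of its upper edge is thickened to 10 mm over the top 14 mm, as a grip. All alike. Point: its middle, 30 mm above its lower edge. Starts upright in slots of the base, lower edge on the base floor, hidden under the lower tray. May be absent (None).
- panel1_mid (a point): Divider panel, white plastic, 6 (x) x 72 (y) x 60 mm high (z), 0.04 kg; the middle 40 mm of its upper edge is thickened to 10 mm over the top 14 mm, as a grip. All alike. Point: its middle, 30 mm above its lower edge. Starts upright in slots of the base, lower edge on the base floor, hidden under the lower tray. May be absent (None).
- panel2_mid (a point): Divider panel, white plastic, 6 (x) x 72 (y) x 60 mm high (z), 0.04 kg; the middle 40 mm of its upper edge is thickened to 10 mm over the top 14 mm, as a grip. All alike. Point: its middle, 30 mm above its lower edge. Starts upright in slots of the base, lower edge on the base floor, hidden under the lower tray. May be absent (None).
- panel3_mid (a point): Divider panel, white plastic, 6 (x) x 72 (y) x 60 mm high (z), 0.04 kg; the middle 40 mm of its upper edge is thickened to 10 mm over the top 14 mm, as a grip. All alike. Point: its middle, 30 mm above its lower edge. Starts upright in slots of the base, lower edge on the base floor, hidden under the lower tray. May be absent (None).
- tub: Wash tub, charcoal plastic, open-topped, 190 mm (its x) x 140 mm (its y) x 55 mm high, walls and floor 5 mm, 0.45 kg, loose on the console on the other side of the mat from the base. Origin at the centre of its underside, z up.
- scoop: Coral plastic scoop: a cup 66 mm across and 45 mm high with a 115 mm flat handle along its y, standing beyond the mat. Not to be disturbed. Origin under the cup.
- dustpan: Stainless steel dustpan, 140 x 180 mm, 48 mm high, with a black handle to its +x, lying beyond and to the right. Not to be disturbed. Origin under its centre.
There are look-alikes about, which are no part of the job. Of the things that look like the tub, take the one that is farthest to the robot's right at the start.

How it is judged:
On the way, in this order (a step that is already met when the one before it is completed fails the run):
1. the lid is flat on the mat, let go, with both trays still on the base (x of lid_mid in the frame of mat between -0.075 and 0.075 m and y of lid_mid in the frame of mat between -0.145 and 0.145 m and z of lid_mid in the frame of mat between 0.019 and 0.039 m and angle between lid_mid's own z axis and vertical below 0.1 rad and linear speed of lid below 0.03 m/s and contact force between the fingers and lid below 0.1 N and horizontal distance between tray_up_mid and base below 0.03 m), for 0.2 s.
2. the upper tray is flat on the mat, let go, with the lower tray still on the base (x of tray_up_mid in the frame of mat between -0.075 and 0.075 m and y of tray_up_mid in the frame of mat between -0.145 and 0.145 m and z of tray_up_mid in the frame of mat between 0.022 and 0.042 m and angle between tray_up_mid's own z axis and vertical below 0.1 rad and linear speed of tray_up below 0.03 m/s and contact force between the fingers and tray_up below 0.1 N and horizontal distance between tray_low_mid and base below 0.03 m), for 0.2 s.
3. the lower tray is flat on the mat, let go (x of tray_low_mid in the frame of mat between -0.075 and 0.075 m and y of tray_low_mid in the frame of mat between -0.145 and 0.145 m and z of tray_low_mid in the frame of mat between 0.022 and 0.042 m and angle between tray_low_mid's own z axis and vertical below 0.1 rad and linear speed of tray_low below 0.03 m/s and contact force between the fingers and tray_low below 0.1 N), for 0.2 s.
At the end, for the whole second after the job is handed in: Lid and both trays stand flat on the mat (tilt under 0.1 rad, centre within 75 x 145 mm of the mat's centre, none on another), let go and at rest; every panel present is at rest in the upright tub, its middle within 90 x 65 mm of the tub's axis and under 56 mm above its underside (all of step 3 and x of lid_mid in the frame of mat between -0.075 and 0.075 m and y of lid_mid in the frame of mat between -0.145 and 0.145 m and z of lid_mid in the frame of mat between 0.019 and 0.039 m and angle between each of lid_mid, tray_up_mid, tub's own z axis and vertical below 0.1 rad and linear speed of each of lid, tray_up, panel0, panel1, panel2, panel3, tub below 0.03 m/s and contact force between the fingers and lid below 0.1 N and x of tray_up_mid in the frame of mat between -0.075 and 0.075 m and y of tray_up_mid in the frame of mat between -0.145 and 0.145 m and z of tray_up_mid in the frame of mat between 0.022 and 0.042 m and contact force between the fingers and tray_up below 0.1 N and x of panel0_mid in the frame of tub between -0.09 and 0.09 m and y of panel0_mid in the frame of tub between -0.065 and 0.065 m and z of panel0_mid in the frame of tub between 0 and 0.056 m and x of panel1_mid in the frame of tub between -0.09 and 0.09 m and y of panel1_mid in the frame of tub between -0.065 and 0.065 m and z of panel1_mid in the frame of tub between 0 and 0.056 m and x of panel2_mid in the frame of tub between -0.09 and 0.09 m and y of panel2_mid in the frame of tub between -0.065 and 0.065 m and z of panel2_mid in the frame of tub between 0 and 0.056 m and x of panel3_mid in the frame of tub between -0.09 and 0.09 m and y of panel3_mid in the frame of tub between -0.065 and 0.065 m and z of panel3_mid in the frame of tub between 0 and 0.056 m); the robot touches nothing.
It fails at once if the scoop or the dustpan is moved more than 3 cm (distance of any of scoop, dustpan from where it was at the start of the episode above 0.03 m).
Of panel0, panel1, panel2, panel3 only 2 to 4 are there at a start; the rules pass over those that are not, and their reading is None.
At some moment in a run one of tub may be knocked a few centimetres aside while the robot is not near it.
Once in a run the grip may slacken for a moment while it holds something.
It also fails if it takes over 210 s, if anything falls off the work surface, if the arm or the gripper's body presses on something with over 40 N, if the wrist force passes 120 N, or if a joint passes its speed limit or range.

## Robot

A 7-joint arm with a two-finger parallel gripper is mounted at the origin on the work surface. World frame = base frame: x ahead of the robot, y to its left, z up, the work surface at z = 0. Lengths are in m, angles in rad, forces in N, time in s.
With the tool pointing down it reaches from about 0.425 to 0.875 m from the base axis. Payload 8.4 kg.
Tool frame: the origin (TCP) lies between the finger pads; the fingertips stand 25 mm ahead of it and the grasp point (between the pads) lies 6 mm ahead of it; z points along the fingers, y is the direction in which the jaws open and shut (so a half turn about z gives the same grasp; the last joint's range is limited). The gripper opens to 87 mm and grips with 3 to 60 N. Pads are 19 mm wide; open, the fingers measure 117 mm over their backs; the gripper's body (75 mm by 190 mm) begins 51 mm behind the grasp point.
Start: joints at [-0.099, 0.333, 0.04, 1.465, -0.013, 1.343, -0.059], TCP at [0.65, -0, 0.248] pointing down, gripper open.
Joint ranges: [-2.58, 2.58], [-0.38, 2.09], [-1.3, 1.39], [0.25, 2.4], [-1.5, 4.64], [0.08, 2.09], [-2.65, 2.65]. Speed limits (rad/s): [2.22, 2.22, 2.79, 2.79, 3.14, 3.14, 3.14].

## Interface

Orientations are given as a 3x3 rotation matrix whose columns are the frame's x, y, z axes.
In Python, from cell import robot, imaging, finder gives the robot as it stands.
- The arm moves only by the tool move_arm, never from a script. Its argument "targets" is a list of rows, each a list of 7 numbers: the shift along the tool's x, y, z in units of 0.5 m (1.0 is 0.5 m), then the turn, a rotation vector about the tool's x, y, z in units of 90 degrees (1.0 is 90 degrees), then the opening, from 0 (shut) to 1 (fully open). In form: [[x, y, z, rx, ry, rz, hand], ...]. A call has 1 to 12 rows; each row is the pose to reach, as a shift and turn from the pose commanded when the call began, along the tool's axes at that moment; what a row does not reach only later rows make up. A row lasts 1/8 s, in which the tool goes at most 62.5 mm and 10.7 degrees, less where a joint would pass 70% of its speed; a pose out of reach is approached as far as the arm can. A call with a number of a shift or a turn outside -1 to 1 is refused whole. A call with a gripper value outside its range is refused whole. The fingers move at their own pace and stop on an object; "squeeze" is the grip in N (left out, the last holds). Time passes only in rows, so rows that repeat a pose let the fingers close. It gives the time, the measured TCP pose, the force and the opening at its end, in the units of the state.
- robot.get_state(): the state, without advancing time (a new reading comes with each control period).
- imaging.get_image(name): name is "scene" or "side" or "wrist"; returns a dict with "frame" (384x512x3 uint8, blue, green, red), "z_map" (384x512 float32, m along the optical axis (not along the pixel's ray), 0 where there is no reading), "camera_matrix" (3x3 intrinsics, pixels), "eye" and "attitude" of the camera in the world. Camera axes: x right, y down, z forward; pixel columns grow to the right and rows downward; lengths in m; the calibration is good to about 2 mm. A picture is of the moment at which its call begins.
- robot.hand_in(): hands the job in, once; it reports no verdict.
Trained networks look in a picture, given as the dict that the camera call returned (one of the last four; its "shot" number tells which), for a name from the list of things; names that differ only in an ending like _2 or _b are one class to them, and where a whole thing is asked for, a point or a joint stands for the part that bears it (a point fixed in the world has none). Each returns a list of dicts, best first, with "score" (0 to 1); they miss things now and then, are a little off and sometimes report something else, mostly with a low value. They report only what shows in the picture. A call takes as long as a camera call. They do not tell look-alikes from the thing itself.
- finder.masks_of(label, picture): "mask" (384x512 bool, what is visible of it) and "centre" ([column, row] in pixels, amid what is visible of it).
The state is a dict: "clock": time; "joint_positions": joint angles; "joint_velocities": joint speeds; "effort": joint torques, N m; "eef_pos": TCP position; "tcp_rot": TCP orientation; "ft_force": force on the tool from outside, world axes, zero at the start; "wrist_torque": the same for the moment, N m; "finger_gap": opening from 0.0 (shut) to 1.0 (fully open).
Only numpy, scipy, OpenCV 4.12 (cv2) and the standard library are available. Lean on these libraries where they do the work, as an engineer would, in place of code of your own. Each camera call takes 0.05 s, during which the arm holds its last target.

## Working session

There is one attempt and no reset: what is moved stays moved. The work goes in short steps, Python scripts to look and compute and a tool call to move; the robot and the scene stay as the last step left them, time stands still between calls to the robot, and variables do not carry over. Pictures are saved under pics/ and viewed, and the job is handed in when it is done.

Besides the shell and the picture viewer there is one more tool, called after ">>>" as a command line: name --pt "numbers of a row" for each row, then --argument value for the rest. move_arm: Moves the arm, as the interface text tells. Its arguments: {"type":"object","properties":{"targets":{"type":"array","items":{"type":"array","items":{"type":"number"}}},"squeeze":{"type":"number"}},"required":["targets"]}

```bash
ls; mkdir -p pics; cat > h.py <<'E'
import numpy as np, cv2
from cell import robot, imaging, finder
def cloud(p):
    z=p["z_map"];K=np.array(p["camera_matrix"]);v,u=np.mgrid[:z.shape[0],:z.shape[1]]
    c=np.stack([(u-K[0,2])/K[0,0]*z,(v-K[1,2])/K[1,1]*z,z],-1)
    w=c@np.array(p["attitude"]).T+np.array(p["eye"]); w[z<=0]=np.nan
    return w
def save(p,n): cv2.imwrite(f"pics/{n}.png",p["frame"])
def proj(p,w):
    K=np.array(p["camera_matrix"]);c=(np.asarray(w)-np.array(p["eye"]))@np.array(p["attitude"]);q=c@K.T
    return q[...,:2]/q[...,2:]
E
python3 - <<'E'
from h import *
s=robot.get_state();print({k:np.round(v,3).tolist() for k,v in s.items()})
for n in("scene","side"):
    p=imaging.get_image(n);save(p,n+"0");print(n,np.round(p["eye"],3),np.round(p["attitude"],3).tolist(),p["shot"])
    w=cloud(p);np.save(f"/tmp/{n}0.npy",w)
    for l in("mat","base","lid_mid","tub","scoop","dustpan","tray_up_mid"):
        for d in finder.masks_of(l,p):
            m=d["mask"];q=w[m];print(l,round(d["score"],2),np.round(d["centre"]),m.sum(),np.round(np.nanmedian(q,0),3),np.round(np.nanpercentile(q,2,axis=0),3),np.round(np.nanpercentile(q,98,axis=0),3))
E
```

```text
pics
{'clock': 0.0, 'joint_positions': [-0.099, 0.334, 0.04, 1.466, -0.013, 1.343, -0.059], 'joint_velocities': [0.001, -0.001, 0.0, 0.0, 0.001, 0.001, 0.002], 'effort': [0.001, -65.635, 1.336, -40.38, -0.06, 0.045, 0.0], 'eef_pos': [0.65, -0.0, 0.247], 'tcp_rot': [[0.0, 1.0, -0.002], [1.0, -0.0, -0.0], [-0.0, -0.002, -1.0]], 'ft_force': [-0.309, -0.025, 0.845], 'wrist_torque': [-0.025, -0.016, 0.043], 'finger_gap': 1.0}
scene [ 1.215 -0.1    0.755] [[0.156, 0.649, -0.745], [0.988, -0.105, 0.115], [-0.004, -0.754, -0.657]] 1
mat 0.9 [257. 236.] 6854 [0.559 0.011 0.004] [ 0.441 -0.132  0.001] [0.649 0.174 0.007]
base 0.67 [354. 205.] 1225 [0.528 0.288 0.034] [ 0.405  0.266 -0.   ] [0.569 0.394 0.079]
tub 0.77 [118. 233.] 3987 [ 0.493 -0.359  0.016] [ 0.401 -0.422  0.003] [ 0.594 -0.279  0.057]
tub 0.77 [161. 168.] 2667 [ 0.233 -0.252  0.024] [ 0.141 -0.353  0.001] [ 0.348 -0.14   0.057]
scoop 0.93 [318. 302.] 1301 [0.799 0.108 0.037] [0.755 0.06  0.   ] [0.848 0.213 0.047]
dustpan 0.59 [172. 331.] 5822 [ 0.795 -0.213  0.005] [ 0.715 -0.295  0.001] [ 0.902 -0.115  0.048]
tray_up_mid 0.
[... 301 characters left out ...]
[0.428 0.354 0.036] [0.387 0.269 0.002] [0.547 0.374 0.076]
base 0.29 [242. 236.] 5698 [0.519 0.032 0.003] [ 0.431 -0.131  0.   ] [0.645 0.175 0.005]
base 0.16 [148. 239.] 2737 [0.467 0.324 0.174] [0.392 0.273 0.17 ] [0.559 0.369 0.21 ]
lid_mid 0.95 [149. 237.] 2737 [0.467 0.324 0.174] [0.392 0.272 0.17 ] [0.559 0.368 0.21 ]
tub 0.9 [398. 223.] 3484 [ 0.24  -0.266  0.021] [ 0.149 -0.355  0.003] [ 0.335 -0.135  0.056]
scoop 0.93 [161. 203.] 626 [0.796 0.102 0.036] [0.751 0.06  0.003] [0.841 0.212 0.045]
dustpan 0.68 [237. 170.] 1869 [ 0.799 -0.216  0.009] [ 0.708 -0.298  0.001] [ 0.886 -0.105  0.046]
tray_up_mid 0.66 [154. 262.] 1838 [0.411 0.351 0.148] [0.387 0.271 0.125] [0.546 0.374 0.169]
```

View pics/scene0.png

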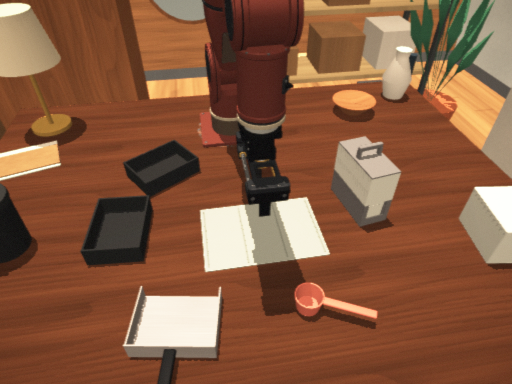

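View pics/side0.png

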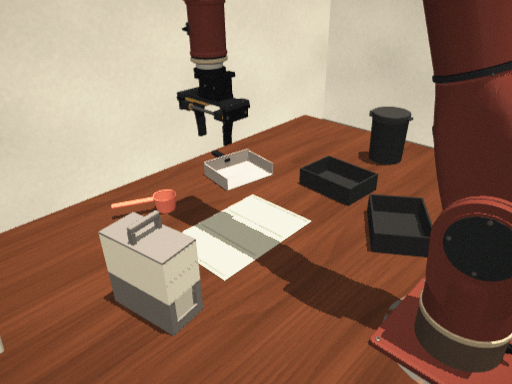

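```bash
python3 - <<'E'
from h import *
w=np.concatenate([np.load(f"/tmp/{n}0.npy").reshape(-1,3) for n in("scene","side")])
s=np.load("/tmp/side0.npy").reshape(-1,3); c=np.load("/tmp/scene0.npy").reshape(-1,3)
def box(q,n):
    r=cv2.minAreaRect((q[:,:2]*1000).astype(np.float32));print(n,len(q),np.round(r,1).tolist() if 0 else r, np.round(q[:,2].mean(),4))
def sel(a,x0,x1,y0,y1,z0,z1): 
    return a[(a[:,0]>x0)&(a[:,0]<x1)&(a[:,1]>y0)&(a[:,1]<y1)&(a[:,2]>z0)&(a[:,2]<z1)]
for n,a in(("side",s),("scene",c)):
    box(sel(a,.35,.62,.22,.42,.169,.18),n+" lid plate")
    box(sel(a,.35,.62,.22,.42,.203,.22),n+" lid bar")
    box(sel(a,.38,.62,-.45,-.25,.045,.065),n+" tubR rim")
    box(sel(a,.10,.37,-.38,-.1,.045,.065),n+" tub2 rim")
    box(sel(a,.36,.75,-.16,.2,.0022,.0055),n+" mat")
E
```

```text
side lid plate 2307 ((476.9490661621094, 320.4728088378906), (173.4243927001953, 86.23604583740234), 9.760578155517578) 0.1738
side lid bar 226 ((475.976318359375, 320.9837951660156), (12.739400863647461, 70.07811737060547), 9.329224586486816) 0.208
side tubR rim 606 ((494.48626708984375, -351.1497802734375), (145.99708557128906, 195.49496459960938), 86.45777893066406) 0.0516
side tub2 rim 725 ((240.96131896972656, -248.718017578125), (140.56556701660156, 199.22207641601562), 33.27616882324219) 0.0521
side mat 4424 ((555.2495727539062, 20.059478759765625), (359.3892517089844, 388.5215759277344), 89.93472290039062) 0.0034
scene lid plate 1165 ((478.2212219238281, 320.58282470703125), (175.34814453125, 87.00093078613281), 9.367406845092773) 0.1744
scene lid bar 119 ((478.8493957519531, 319.8721923828125), (14.955890655517578, 68.82598114013672), 8.622718811035156) 0.2084
scene tubR rim 815 ((495.9413757324219, -351.59130859375), (141.51873779296875, 195.04769897460938), 86.2307357788086) 0.0528
scene tub2 rim 600 ((242.51353454589844, -247.35231018066406), (147.11065673828125, 192.12648010253906), 33.5146484375) 0.0523
scene mat 6399 ((555.2164306640625, 19.876220703125), (389.4077453613281, 359.7705383300781), 0.09262756258249283) 0.0036
```

The tub candidates in the scene view are the box at (118,233), the box at (161,168), and, less likely, the black bin at (0,225). The first is farthest right at y≈-0.35, so I choose that one. The stack is at (362,176). Next I'll crop in on the tub to check it and fit the mat.

```bash
python3 - <<'E'
from h import *
for n in("scene","side"):
    p=imaging.get_image(n);w=cloud(p)
    d=finder.masks_of("mat",p)[0];q=w[d["mask"]];q=q[np.isfinite(q[:,0])&(q[:,2]<.008)&(q[:,2]>.0)]
    print(n,d["score"],cv2.minAreaRect((q[:,:2]*1000).astype(np.float32)))
    if n=="scene": cv2.imwrite("pics/crop.png",cv2.resize(p["frame"][130:290,60:420],None,fx=2.2,fy=2.2,interpolation=cv2.INTER_CUBIC))
    if n=="side": s=p
p=s
for c,yaw in (((.545,.021),0),):
    pass
w=cloud(s)
E
```

```text
scene 0.93 ((543.0262451171875, 22.072586059570312), (223.79742431640625, 324.109130859375), 0.22396759688854218)
side 0.6 ((540.3433227539062, 19.685516357421875), (225.41583251953125, 325.2005920410156), 0.7920945882797241)
```

View pics/crop.png

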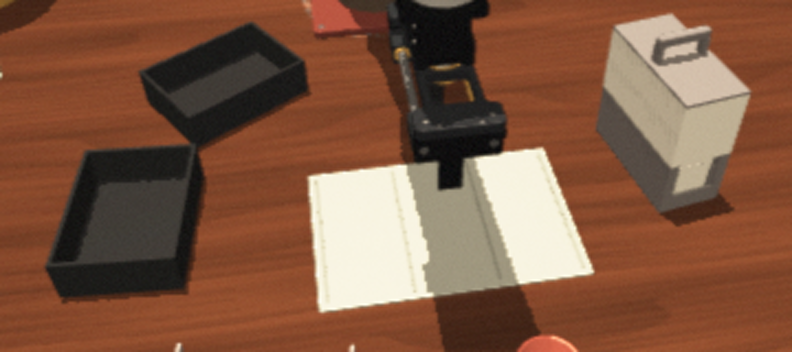

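>>> move_arm --pt "0.1 -0.05 -0.05 0 0 -0.02 1" --pt "0.2 -0.1 -0.05 0 0 -0.04 1" --pt "0.3 -0.16 -0.05 0 0 -0.06 1" --pt "0.4 -0.22 -0.05 0 0 -0.08 1" --pt "0.5 -0.28 -0.05 0 0 -0.1055 1" --pt "0.6 -0.33 -0.05 0 0 -0.1055 1" --pt "0.641 -0.346 -0.05 0 0 -0.1055 1" --pt "0.641 -0.346 -0.05 0 0 -0.1055 1" --pt "0.641 -0.346 -0.05 0 0 -0.1055 1"

```text
clock: 2.12
eef_pos: [0.4777, 0.3192, 0.2725]
tcp_rot: [[-0.163, 0.987, 0.0], [0.987, 0.163, -0.001], [-0.001, 0.0, -1.0]]
ft_force: [-0.5, 0.0, 0.5]
finger_gap: 1.001
```

```bash
python3 - <<'E'
from h import *
s=robot.get_state();print(s["eef_pos"],np.round(s["tcp_rot"],3).tolist())
p=imaging.get_image("wrist");save(p,"w1");w=cloud(p).reshape(-1,3)
print(p["eye"],np.round(p["attitude"],3).tolist())
for a,b,n in((.168,.18,"plate"),(.203,.216,"bar")):
    q=w[(w[:,2]>a)&(w[:,2]<b)&(w[:,1]>.2)&(w[:,1]<.45)&(w[:,0]>.3)];print(n,len(q),cv2.minAreaRect((q[:,:2]*1000).astype(np.float32)),np.median(q,0))
E
```

```text
[0.47774639 0.31919975 0.27248769] [[-0.163, 0.987, 0.0], [0.987, 0.163, -0.001], [-0.001, 0.0, -1.0]]
[0.46638312 0.38561816 0.40964658] [[0.986, 0.16, 0.04], [0.165, -0.956, -0.244], [-0.0, 0.247, -0.969]]
plate 17113 ((477.775146484375, 324.13360595703125), (170.9601593017578, 77.23072052001953), 9.776591300964355) [0.47423418 0.32909795 0.1740904 ]
bar 1312 ((476.9828796386719, 327.9143371582031), (11.638774871826172, 55.3469352722168), 9.942521095275879) [0.4768514  0.32961394 0.20969339]
```

View pics/w1.png

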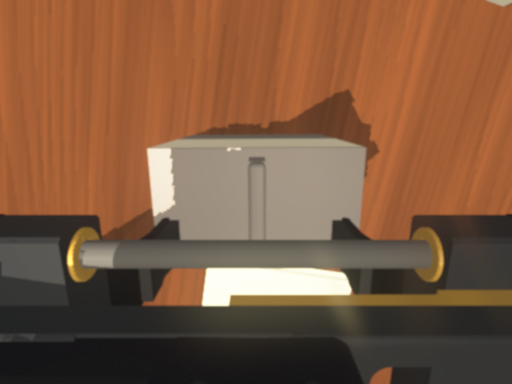

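The bar is centred between the fingers at about column 257, row 200, so I'll descend and grip.

>>> move_arm --pt "0 0 0.04 0 0 0 1" --pt "0 0 0.08 0 0 0 1" --pt "0 0 0.11 0 0 0 1" --pt "0 0 0.13 0 0 0 1" --pt "0 0 0.133 0 0 0 1" --pt "0 0 0.133 0 0 0 0" --pt "0 0 0.133 0 0 0 0" --pt "0 0 0.133 0 0 0 0" --pt "0 0 0.133 0 0 0 0" --pt "0 0 0.133 0 0 0 0" --squeeze 30

```text
clock: 3.42
eef_pos: [0.477, 0.3205, 0.2061]
tcp_rot: [[-0.165, 0.986, 0.0], [0.986, 0.165, 0.0], [0.0, 0.0, -1.0]]
ft_force: [0.4, 0.4, -0.3]
finger_gap: 0.515
```

>>> move_arm --pt "0 0 0 0 0 0 0" --pt "0 0 0 0 0 0 0" --pt "0 0 0 0 0 0 0" --pt "0 0 0 0 0 0 0" --pt "0 0 0 0 0 0 0"

```text
clock: 4.05
eef_pos: [0.477, 0.3205, 0.206]
tcp_rot: [[-0.165, 0.986, 0.0], [0.986, 0.165, 0.0], [0.0, 0.0, -1.0]]
ft_force: [0.5, 1.2, -0.3]
finger_gap: 0.132
```

>>> move_arm --pt "0 0 0 0 0 0 0" --pt "0 0 -0.02 0 0 0 0" --pt "0 0 -0.04 0 0 0 0" --pt "0 0 -0.07 0 0 0 0" --pt "0 0 -0.1 0 0 0 0" --pt "0 0 -0.1 0 0 0 0"

```text
clock: 4.8
eef_pos: [0.4776, 0.321, 0.258]
tcp_rot: [[-0.165, 0.986, 0.002], [0.986, 0.165, 0.002], [0.001, 0.003, -1.0]]
ft_force: [-0.7, 0.6, -1.3]
finger_gap: 0.134
```

```bash
python3 - <<'E'
from h import *
p=imaging.get_image("side");save(p,"s1")
E
```

```text
(no output)
```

View pics/s1.png

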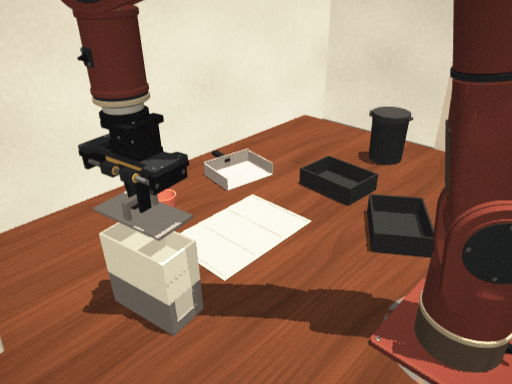

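Only the lid came up, at about (142,212). I'll carry it to the right part of the mat.

>>> move_arm --pt "-0.05 0 0 0 0 0 0" --pt "-0.12 0 0 0 0 0.02 0" --pt "-0.2 -0.002 0 0 0 0.04 0" --pt "-0.28 -0.003 0 0 0 0.06 0" --pt "-0.36 -0.004 0.04 0 0 0.08 0" --pt "-0.44 -0.005 0.08 0 0 0.1 0" --pt "-0.52 -0.006 0.12 0 0 0.1 0" --pt "-0.6 -0.007 0.16 0 0 0.1 0" --pt "-0.68 -0.008 0.2 0 0 0.1 0" --pt "-0.76 -0.008 0.24 0 0 0.1 0" --pt "-0.81 -0.008 0.26 0 0 0.1 0" --pt "-0.829 -0.008 0.28 0 0 0.1 0"

```text
clock: 6.35
eef_pos: [0.541, -0.0906, 0.1151]
tcp_rot: [[-0.006, 1.0, -0.001], [1.0, 0.006, -0.0], [-0.0, -0.001, -1.0]]
ft_force: [-0.5, 0.5, -1.3]
finger_gap: 0.134
```

```bash
cat >> h.py <<'E'
def plan(x,y,z,yawdeg):
    "shift row from current measured pose to a target; yaw of tool y axis from world x"
    s=robot.get_state();R=np.array(s["tcp_rot"]);d=R.T@(np.array([x,y,z])-np.array(s["eef_pos"]))/.5
    cy=np.degrees(np.arctan2(R[1,1],R[0,1]));dy=(yawdeg-cy+90)%180-90
    print("now",np.round(s["eef_pos"],4),"yaw",round(cy,2),"gap",round(s["finger_gap"],3),"t",s["clock"]);print("row",np.round(d,3),"rz",round(-dy/90,4))
E
python3 - <<'E'
from h import *
plan(.5415,-.089,.049,.5)
p=imaging.get_image("scene");save(p,"c2")
E
```

```text
now [ 0.541  -0.0906  0.1151] yaw 0.36 gap 0.134 t 6.35
row [0.003 0.001 0.132] rz -0.0015
```

View pics/c2.png

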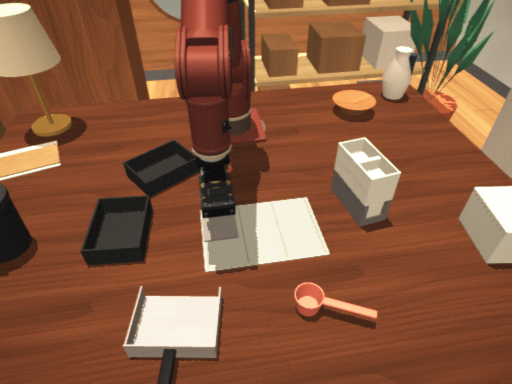

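The lid is still held, over the left part of the mat at about (218,230). Next I'll lower it, release it and retreat upward.

>>> move_arm --pt "0.003 0 0.05 0 0 0 0" --pt "0.003 0 0.1 0 0 0 0" --pt "0.003 0 0.12 0 0 0 0" --pt "0.003 0 0.132 0 0 0 0" --pt "0.003 0 0.136 0 0 0 0" --pt "0.003 0 0.136 0 0 0 0"

```text
clock: 7.15
eef_pos: [0.5418, -0.0874, 0.0486]
tcp_rot: [[-0.009, 1.0, 0.001], [1.0, 0.009, 0.0], [-0.0, 0.001, -1.0]]
ft_force: [-0.0, 0.0, -1.5]
finger_gap: 0.133
```

>>> move_arm --pt "0 0 0 0 0 0 0.3" --pt "0 0 0 0 0 0 0.5" --pt "0 0 0 0 0 0 0.6" --pt "0 0 0 0 0 0 0.7" --pt "0 0 -0.05 0 0 0 0.9" --pt "0 0 -0.12 0 0 0 1" --pt "0 0 -0.22 0 0 0 1" --pt "0 0 -0.32 0 0 0 1" --pt "0 0 -0.4 0 0 0 1"

```text
clock: 8.28
eef_pos: [0.5415, -0.0876, 0.2504]
tcp_rot: [[-0.008, 1.0, 0.002], [1.0, 0.008, -0.0], [-0.0, 0.002, -1.0]]
ft_force: [1.1, -0.8, -0.0]
finger_gap: 0.99
```

```bash
cat >> h.py <<'E'
def top(p,b,zr,n):
    w=cloud(p).reshape(-1,3);q=w[(w[:,0]>b[0])&(w[:,0]<b[1])&(w[:,1]>b[2])&(w[:,1]<b[3])&(w[:,2]>zr[0])&(w[:,2]<zr[1])]
    if len(q)<20: print(n,"few",len(q));return
    r=cv2.minAreaRect((q[:,:2]*1000).astype(np.float32));print(n,len(q),np.round(r[0],1),np.round(r[1],1),round(r[2],2),"z",round(float(np.median(q[:,2])),4),"zspread",np.round(np.percentile(q[:,2],[3,97]),4))
E
python3 - <<'E'
from h import *
plan(.477,.3205,.25,9.6)
for n in("scene","side"):
    p=imaging.get_image(n);save(p,n+"3")
    top(p,(.4,.7,-.2,.0),(.011,.022),n+" lid plate")
    top(p,(.35,.62,.22,.42),(.163,.178),n+" rim")
    top(p,(.41,.54,.27,.37),(.145,.165),n+" partition")
E
```

```text
now [ 0.5415 -0.0876  0.2504] yaw 0.49 gap 0.99 t 8.275
row [ 0.817 -0.122  0.   ] rz -0.1013
scene lid plate 1335 [541.7 -87.4] [174.   84.1] 0.6 z 0.0157 zspread [0.013  0.0183]
scene rim 477 [478.8 320.9] [173.   88.2] 9.47 z 0.1688 zspread [0.1633 0.172 ]
scene partition 486 [480.9 319.8] [126.5  84.9] 8.94 z 0.1567 zspread [0.1457 0.1642]
side lid plate 947 [539.8 -86.8] [173.6  87.9] 0.18 z 0.0151 zspread [0.0126 0.0174]
side rim 904 [476.6 320.4] [173.3  86.1] 9.54 z 0.1685 zspread [0.1634 0.1711]
side partition 967 [470.4 320.9] [128.4  83.7] 9.1 z 0.1566 zspread [0.1459 0.1643]
```

View pics/side3.png

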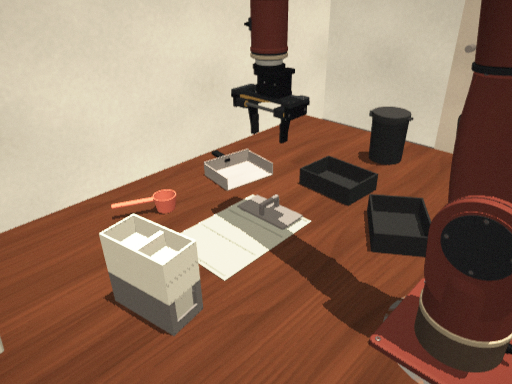

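The lid is flat on the mat at about (270,212). Next is the upper tray.

>>> move_arm --pt "0.1 -0.015 0 0 0 0 1" --pt "0.2 -0.03 0 0 0 -0.02 1" --pt "0.32 -0.045 0 0 0 -0.04 1" --pt "0.44 -0.06 0 0 0 -0.06 1" --pt "0.56 -0.08 0 0 0 -0.08 1" --pt "0.68 -0.1 0 0 0 -0.1 1" --pt "0.78 -0.118 0 0 0 -0.101 1" --pt "0.817 -0.122 0 0 0 -0.101 1" --pt "0.817 -0.122 0 0 0 -0.101 1" --pt "0.817 -0.122 0 0 0 -0.101 1"

```text
clock: 9.62
eef_pos: [0.4778, 0.3183, 0.2477]
tcp_rot: [[-0.164, 0.986, -0.0], [0.986, 0.164, -0.001], [-0.001, -0.0, -1.0]]
ft_force: [0.4, -0.8, -0.6]
finger_gap: 0.999
```

```bash
python3 - <<'E'
from h import *
plan(.477,.3205,.157,9.5)
p=imaging.get_image("wrist");save(p,"w3")
w=cloud(p).reshape(-1,3);q=w[(w[:,2]>.155)&(w[:,2]<.165)&(w[:,1]>.2)&(w[:,0]>.44)&(w[:,0]<.52)]
print(len(q),cv2.minAreaRect((q[:,:2]*1000).astype(np.float32)))
E
```

```text
now [0.4778 0.3183 0.2477] yaw 9.44 gap 0.999 t 9.625
row [ 0.005 -0.001  0.181] rz -0.0007
1475 ((486.1603698730469, 327.82806396484375), (80.71123504638672, 72.74050903320312), 9.771524429321289)
```

View pics/w3.png

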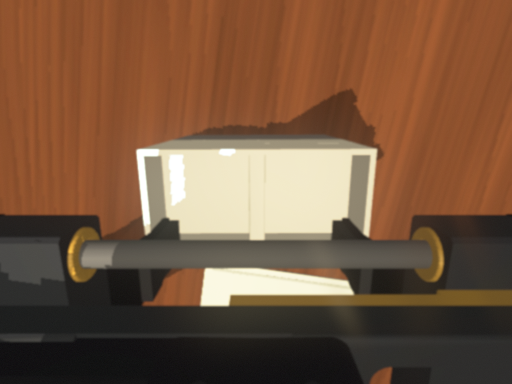

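The partition is centred at column 257, with the fingers inside the tray walls. Descending and gripping.

>>> move_arm --pt "0.002 -0.001 0.05 0 0 0 1" --pt "0.002 -0.001 0.1 0 0 0 1" --pt "0.002 -0.001 0.14 0 0 0 1" --pt "0.002 -0.001 0.17 0 0 0 0.6" --pt "0.002 -0.001 0.182 0 0 0 0" --pt "0.002 -0.001 0.182 0 0 0 0" --pt "0.002 -0.001 0.182 0 0 0 0" --pt "0.002 -0.001 0.182 0 0 0 0" --pt "0.002 -0.001 0.182 0 0 0 0" --pt "0.002 -0.001 0.182 0 0 0 0" --pt "0.002 -0.001 0.182 0 0 0 0" --pt "0.002 -0.001 0.182 0 0 0 0"

```text
clock: 11.18
eef_pos: [0.4764, 0.3214, 0.1571]
tcp_rot: [[-0.166, 0.986, 0.0], [0.986, 0.166, 0.0], [0.0, 0.0, -1.0]]
ft_force: [0.7, -0.9, -1.3]
finger_gap: 0.136
```

>>> move_arm --pt "0 0 0 0 0 0 0" --pt "0 0 0 0 0 0 0" --pt "0 0 0 0 0 0 0"

```text
clock: 11.55
eef_pos: [0.4763, 0.3214, 0.1571]
tcp_rot: [[-0.166, 0.986, 0.0], [0.986, 0.166, 0.0], [0.0, 0.0, -1.0]]
ft_force: [2.2, 0.5, -0.9]
finger_gap: 0.135
```

>>> move_arm --pt "0 0 -0.01 0 0 0 0" --pt "0 0 -0.03 0 0 0 0" --pt "0 0 -0.06 0 0 0 0" --pt "0 0 -0.09 0 0 0 0" --pt "0 0 -0.12 0 0 0 0" --pt "0 0 -0.12 0 0 0 0"

```text
clock: 12.3
eef_pos: [0.4768, 0.3219, 0.2189]
tcp_rot: [[-0.167, 0.986, 0.002], [0.986, 0.167, 0.002], [0.001, 0.003, -1.0]]
ft_force: [0.9, -0.3, -1.5]
finger_gap: 0.131
```

```bash
python3 - <<'E'
from h import *
plan(.5415,.022,.12,.5)
p=imaging.get_image("side");save(p,"s4")
E
```

```text
now [0.4768 0.3219 0.2189] yaw 9.59 gap 0.131 t 12.3
row [-0.613  0.027  0.197] rz 0.101
```

View pics/s4.png

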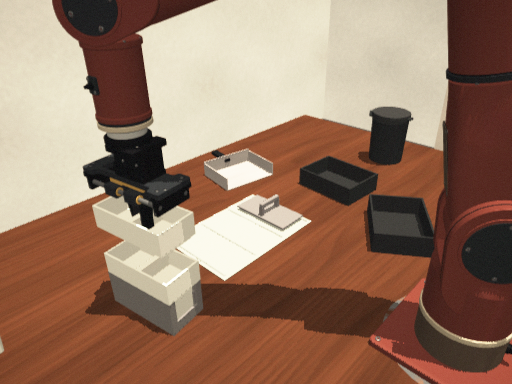

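The upper tray came up alone, at about (143,222). Carrying it to the middle of the mat.

>>> move_arm --pt "-0.05 0.003 0 0 0 0.01 0" --pt "-0.11 0.006 0 0 0 0.02 0" --pt "-0.18 0.01 0 0 0 0.04 0" --pt "-0.26 0.014 0 0 0 0.06 0" --pt "-0.34 0.018 0.04 0 0 0.08 0" --pt "-0.42 0.02 0.08 0 0 0.1 0" --pt "-0.49 0.023 0.12 0 0 0.101 0" --pt "-0.55 0.025 0.16 0 0 0.101 0" --pt "-0.59 0.027 0.19 0 0 0.101 0" --pt "-0.613 0.027 0.2 0 0 0.101 0" --pt "-0.613 0.027 0.2 0 0 0.101 0"

```text
clock: 13.72
eef_pos: [0.5403, 0.0203, 0.1168]
tcp_rot: [[-0.007, 1.0, -0.001], [1.0, 0.007, -0.0], [-0.0, -0.001, -1.0]]
ft_force: [0.1, 0.3, -2.5]
finger_gap: 0.135
```

```bash
python3 - <<'E'
from h import *
plan(.5415,.022,.044,.5)
p=imaging.get_image("scene");save(p,"c5")
E
```

```text
now [0.5403 0.0203 0.1168] yaw 0.39 gap 0.135 t 13.725
row [0.003 0.003 0.146] rz -0.0012
```

View pics/c5.png

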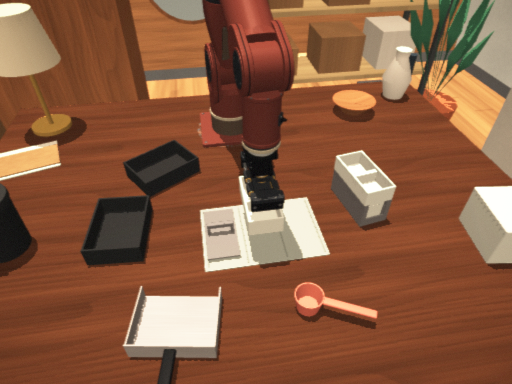

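The tray is above the middle of the mat at about (263,210), and the lid at about (221,232) is clear of it. Lowering now.

>>> move_arm --pt "0 0.002 0.05 0 0 0 0" --pt "0 0.002 0.1 0 0 0 0" --pt "0 0.002 0.13 0 0 0 0" --pt "0 0.002 0.143 0 0 0 0" --pt "0 0.002 0.149 0 0 0 0" --pt "0 0.002 0.149 0 0 0 0"

```text
clock: 14.52
eef_pos: [0.5419, 0.0219, 0.044]
tcp_rot: [[-0.009, 1.0, 0.001], [1.0, 0.009, 0.0], [0.0, 0.001, -1.0]]
ft_force: [-5.1, 0.8, 6.9]
finger_gap: 0.132
```

>>> move_arm --pt "0 0 0 0 0 0 0.3" --pt "0 0 0 0 0 0 0.5" --pt "0 0 0 0 0 0 0.6" --pt "0 0 0 0 0 0 0.7" --pt "0 0 -0.05 0 0 0 0.8" --pt "0 0 -0.12 0 0 0 0.9" --pt "0 0 -0.2 0 0 0 1" --pt "0 0 -0.3 0 0 0 1" --pt "0 0 -0.36 0 0 0 1" --pt "0 0 -0.36 0 0 0 1"

```text
clock: 15.78
eef_pos: [0.5429, 0.0215, 0.2252]
tcp_rot: [[-0.009, 1.0, 0.005], [1.0, 0.009, 0.001], [0.001, 0.005, -1.0]]
ft_force: [-1.3, 0.1, -0.7]
finger_gap: 0.993
```

```bash
python3 - <<'E'
from h import *
plan(.477,.321,.2,9.6)
for n in("scene","side"):
    p=imaging.get_image(n);save(p,n+"6")
    top(p,(.4,.7,-.2,-.03),(.011,.022),n+" lid plate")
    top(p,(.4,.7,-.05,.1),(.051,.062),n+" uptray rim")
    top(p,(.35,.62,.22,.42),(.118,.13),n+" lowtray rim")
E
```

```text
now [0.5429 0.0215 0.2252] yaw 0.49 gap 0.993 t 15.775
row [ 0.6   -0.127  0.05 ] rz -0.1012
scene lid plate 1334 [541.9 -87.3] [175.   84.1] 0.53 z 0.0157 zspread [0.0132 0.0183]
scene uptray rim 358 [540.6  21.2] [174.7  84.9] 0.26 z 0.0567 zspread [0.0516 0.0592]
scene lowtray rim 403 [477.3 320.7] [172.8  88.1] 9.64 z 0.1232 zspread [0.1184 0.1261]
side lid plate 670 [539.8 -89.4] [ 87.2 174.6] 89.74 z 0.0151 zspread [0.0129 0.0174]
side uptray rim 415 [540.   21.1] [172.9  87.9] 0.78 z 0.0557 zspread [0.0515 0.0584]
side lowtray rim 778 [476.2 320.3] [173.   86.6] 9.77 z 0.1228 zspread [0.1184 0.1252]
```

View pics/side6.png

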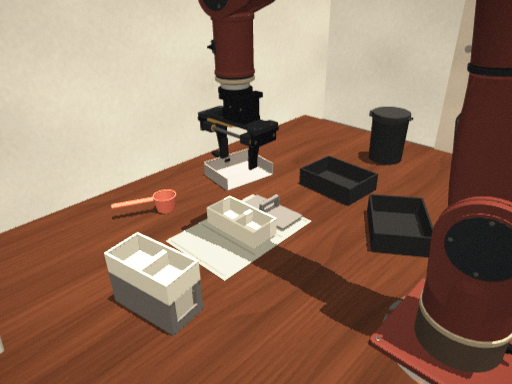

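The upper tray is down flat at about (241,223). Next is the lower tray at (152,270).

>>> move_arm --pt "0.08 -0.017 0 0 0 0 1" --pt "0.17 -0.035 0 0 0 -0.02 1" --pt "0.28 -0.06 0 0 0 -0.05 1" --pt "0.39 -0.08 0.01 0 0 -0.08 1" --pt "0.5 -0.11 0.03 0 0 -0.1 1" --pt "0.57 -0.125 0.05 0 0 -0.101 1" --pt "0.6 -0.13 0.08 0 0 -0.101 1" --pt "0.6 -0.13 0.08 0 0 -0.101 1" --pt "0.6 -0.13 0.08 0 0 -0.101 1"

```text
clock: 17.0
eef_pos: [0.4749, 0.3189, 0.1823]
tcp_rot: [[-0.164, 0.986, -0.0], [0.986, 0.164, -0.001], [-0.001, -0.0, -1.0]]
ft_force: [1.1, -0.2, 0.3]
finger_gap: 1.002
```

```bash
python3 - <<'E'
from h import *
plan(.477,.321,.111,9.6)
p=imaging.get_image("wrist");save(p,"w7")
E
```

```text
now [0.4749 0.3189 0.1823] yaw 9.44 gap 1.002 t 17.0
row [0.004 0.005 0.143] rz -0.0017
```

View pics/w7.png

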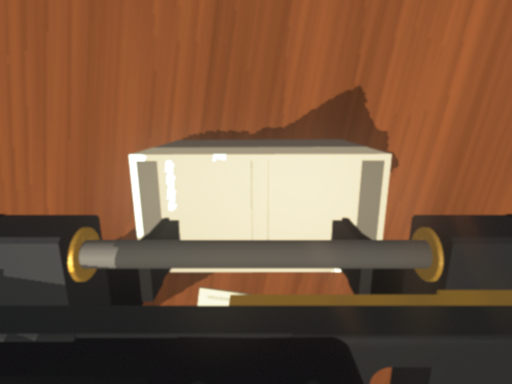

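The partition is at about column 260, slightly off centre, and the shift corrects for it.

>>> move_arm --pt "0.002 0.004 0.04 0 0 0 1" --pt "0.002 0.004 0.08 0 0 0 1" --pt "0.002 0.004 0.12 0 0 0 0.6" --pt "0.002 0.004 0.143 0 0 0 0" --pt "0.002 0.004 0.143 0 0 0 0" --pt "0.002 0.004 0.143 0 0 0 0" --pt "0.002 0.004 0.143 0 0 0 0" --pt "0.002 0.004 0.143 0 0 0 0" --pt "0.002 0.004 0.143 0 0 0 0" --pt "0.002 0.004 0.143 0 0 0 0" --pt "0.002 0.004 0.143 0 0 0 0" --pt "0.002 0.004 0.143 0 0 0 0"

```text
clock: 18.55
eef_pos: [0.4763, 0.3224, 0.1112]
tcp_rot: [[-0.166, 0.986, 0.001], [0.986, 0.166, 0.001], [0.0, 0.001, -1.0]]
ft_force: [4.7, 2.0, -1.5]
finger_gap: 0.131
```

>>> move_arm --pt "0 0 0 0 0 0 0" --pt "0 0 0 0 0 0 0" --pt "0 0 -0.01 0 0 0 0" --pt "0 0 -0.03 0 0 0 0" --pt "0 0 -0.06 0 0 0 0" --pt "0 0 -0.09 0 0 0 0" --pt "0 0 -0.12 0 0 0 0" --pt "0 0 -0.12 0 0 0 0"

```text
clock: 19.55
eef_pos: [0.4764, 0.3227, 0.1728]
tcp_rot: [[-0.166, 0.986, 0.002], [0.986, 0.166, 0.002], [0.001, 0.002, -1.0]]
ft_force: [0.7, 0.8, -3.3]
finger_gap: 0.136
```

```bash
python3 - <<'E'
from h import *
plan(.5415,.132,.1,.5)
p=imaging.get_image("side");save(p,"s8")
E
```

```text
now [0.4764 0.3227 0.1728] yaw 9.58 gap 0.136 t 19.55
row [-0.398  0.065  0.145] rz 0.1009
```

View pics/s8.png

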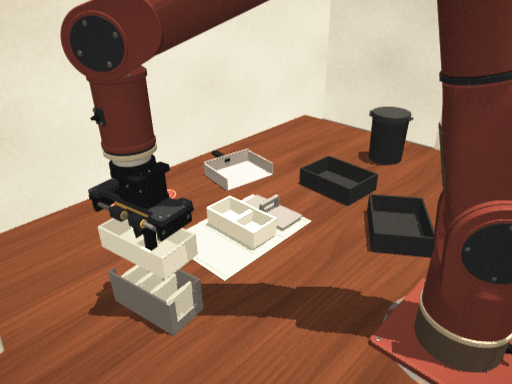

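The lower tray is lifted at about (147,245), and the base is now open. Carrying the tray to the left part of the mat.

>>> move_arm --pt "-0.05 0.01 0 0 0 0.01 0" --pt "-0.11 0.02 0 0 0 0.03 0" --pt "-0.18 0.03 0 0 0 0.05 0" --pt "-0.25 0.04 0 0 0 0.08 0" --pt "-0.32 0.055 0.02 0 0 0.1 0" --pt "-0.37 0.062 0.05 0 0 0.101 0" --pt "-0.398 0.065 0.09 0 0 0.101 0" --pt "-0.398 0.065 0.13 0 0 0.101 0" --pt "-0.398 0.065 0.14 0 0 0.101 0" --pt "-0.398 0.065 0.14 0 0 0.101 0"

```text
clock: 20.85
eef_pos: [0.5409, 0.1305, 0.1011]
tcp_rot: [[-0.007, 1.0, -0.0], [1.0, 0.007, -0.0], [-0.0, -0.0, -1.0]]
ft_force: [0.5, 2.1, -2.6]
finger_gap: 0.136
```

```bash
python3 - <<'E'
from h import *
plan(.5415,.132,.044,.5)
p=imaging.get_image("scene");save(p,"c9")
E
```

```text
now [0.5409 0.1305 0.1011] yaw 0.43 gap 0.136 t 20.85
row [0.003 0.001 0.114] rz -0.0008
```

View pics/c9.png

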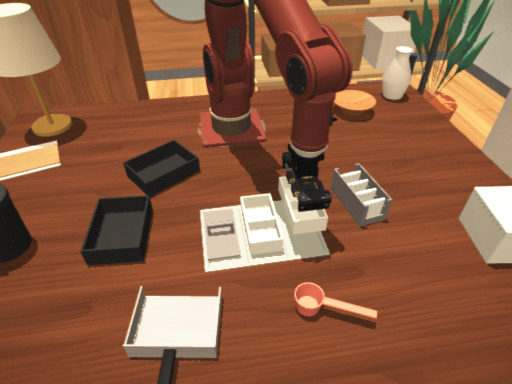

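The lower tray is over the free part of the mat at about (302,205). The base at (360,193) shows panels inside. Lowering the tray.

>>> move_arm --pt "0.002 0 0.04 0 0 0 0" --pt "0.002 0 0.08 0 0 0 0" --pt "0.002 0 0.105 0 0 0 0" --pt "0.002 0 0.113 0 0 0 0" --pt "0.002 0 0.116 0 0 0 0" --pt "0.002 0 0.116 0 0 0 0"

```text
clock: 21.65
eef_pos: [0.5414, 0.1325, 0.0441]
tcp_rot: [[-0.009, 1.0, 0.001], [1.0, 0.009, 0.0], [0.0, 0.001, -1.0]]
ft_force: [-3.0, -0.4, 3.8]
finger_gap: 0.136
```

>>> move_arm --pt "0 0 0 0 0 0 0.3" --pt "0 0 0 0 0 0 0.5" --pt "0 0 0 0 0 0 0.6" --pt "0 0 0 0 0 0 0.7" --pt "0 0 -0.05 0 0 0 0.7" --pt "0 0 -0.12 0 0 0 0.7" --pt "0 0 -0.2 0 0 0 0.6" --pt "0 0 -0.28 0 0 0 0.5" --pt "0 0 -0.34 0 0 0 0.3" --pt "0 0 -0.34 0 0 0 0.3"

```text
clock: 22.9
eef_pos: [0.5423, 0.1328, 0.2158]
tcp_rot: [[-0.009, 1.0, 0.005], [1.0, 0.009, 0.001], [0.001, 0.005, -1.0]]
ft_force: [-0.8, 0.3, -0.5]
finger_gap: 0.367
```

```bash
cat > look.py <<'E'
from h import *
import sys
tag=sys.argv[1]
for n in("scene","side"):
    p=imaging.get_image(n);save(p,n+tag)
    top(p,(.4,.7,.08,.19),(.051,.062),n+" lowtray rim")
    top(p,(.4,.7,-.05,.075),(.051,.062),n+" uptray rim")
    top(p,(.35,.62,.22,.42),(.07,.085),n+" base rim")
    top(p,(.35,.67,-.5,-.23),(.048,.062),n+" tub rim")
    # panel tops: in base frame
    c=np.array([.4768,.3205]);a=np.radians(9.6);w=cloud(p).reshape(-1,3);d=w[:,:2]-c
    bx=d@[np.cos(a),np.sin(a)];by=d@[-np.sin(a),np.cos(a)]
    m=(abs(by)<.025)&(abs(bx)<.08)&(w[:,2]>.058)&(w[:,2]<.072)
    h,e=np.histogram(bx[m],np.arange(-.084,.085,.006));print("panel hist",list(zip(np.round(e[:-1]+.003,3),h)))
    for x in(-.063,-.021,.021,.063):
        k=m&(abs(bx-x)<.012)
        if k.sum()>5: print("panel",x,k.sum(),"med",np.round([np.median(bx[k]),np.median(by[k]),np.median(w[k,2])],4),"range",np.round([bx[k].min(),bx[k].max()],4))
E
python3 look.py 10
```

```text
scene lowtray rim 380 [541.  130.5] [173.9  85.2] 0.42 z 0.0565 zspread [0.0514 0.0597]
scene uptray rim 358 [541.1  21.3] [176.2  85.1] 0.61 z 0.0568 zspread [0.0515 0.0598]
scene base rim 334 [479.1 320.6] [170.9  86.9] 9.67 z 0.0768 zspread [0.0705 0.0803]
scene tub rim 699 [ 470.5 -350.2] [141.5 246.4] 86.01 z 0.0546 zspread [0.0487 0.0578]
panel hist [(np.float64(-0.081), np.int64(0)), (np.float64(-0.075), np.int64(0)), (np.float64(-0.069), np.int64(3)), (np.float64(-0.063), np.int64(17)), (np.float64(-0.057), np.int64(37)), (np.float64(-0.051), np.int64(0)), (np.float64(-0.045), np.int64(0)), (np.float64(-0.039), np.int64(0)), (np.float64(-0.033), np.int64(0)), (np.float64(-0.027), np.int64(4)), (np.float64(-0.021), np.int64(24)), (np.float64(-0.015), np.int64(34)), (np.float64(-0.009), np.int64(0)), (np.float64(-0.003), np.int64(0)), (np.float64(0.003), np.int64(0)), (np.float64(0.009), np.int64(0)), (np.float64(0.015), np.int64(3)), (np.float64(0.021), np.int64(26)), (np.float64(0.027), np.int64(35)), (np.float64(0.033), np.int64(0)), (np.float64(0.039), np.int64(0)), (np.flo
[... 1411 characters left out ...]
 np.int64(0)), (np.float64(0.015), np.int64(60)), (np.float64(0.021), np.int64(56)), (np.float64(0.027), np.int64(13)), (np.float64(0.033), np.int64(0)), (np.float64(0.039), np.int64(0)), (np.float64(0.045), np.int64(0)), (np.float64(0.051), np.int64(0)), (np.float64(0.057), np.int64(61)), (np.float64(0.063), np.int64(46)), (np.float64(0.069), np.int64(12)), (np.float64(0.075), np.int64(0)), (np.float64(0.081), np.int64(0))]
panel -0.063 139 med [-0.0651 -0.0007  0.0645] range [-0.0696 -0.0574]
panel -0.021 134 med [-0.0235  0.0006  0.0642] range [-0.0273 -0.0146]
panel 0.021 129 med [0.0184 0.0021 0.0641] range [0.014  0.0269]
panel 0.063 119 med [0.0599 0.0026 0.064 ] range [0.0557 0.0683]
```

View pics/side10.png

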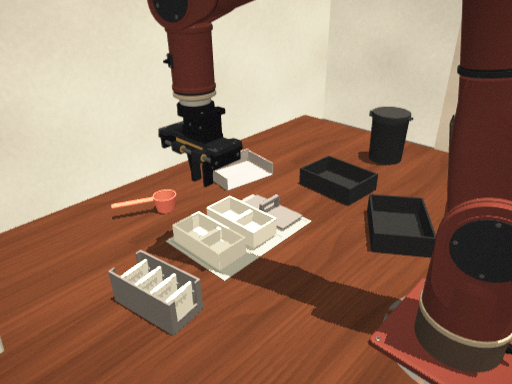

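All three parts stand flat and separate on the mat, at about (209,240), (241,222) and (272,212). The base at (157,292) holds four panels. I'll take the x=+63 one first.

```bash
cat >> h.py <<'E'
def pan(bx,z,back=0):
    a=np.radians(9.6);return .4772+bx*np.cos(a),.3203+bx*np.sin(a),z,9.6
E
python3 -c "
from h import *
plan(*pan(.063,.12)); plan(*pan(.063,.062))"
```

```text
now [0.5408 0.1323 0.2127] yaw 0.5 gap 0.324 t 23.0
row [0.397 0.    0.185] rz -0.1011
now [0.5408 0.1323 0.2127] yaw 0.5 gap 0.324 t 23.0
row [0.397 0.    0.301] rz -0.1011
```

>>> move_arm --pt "0.08 0 0 0 0 0 0.3" --pt "0.18 0 0.02 0 0 -0.03 0.3" --pt "0.28 0 0.05 0 0 -0.06 0.3" --pt "0.36 0 0.08 0 0 -0.09 0.3" --pt "0.397 0 0.12 0 0 -0.101 0.3" --pt "0.397 0 0.15 0 0 -0.101 0.3" --pt "0.397 0 0.16 0 0 -0.101 0.3" --pt "0.397 0 0.16 0 0 -0.101 0.3"

```text
clock: 24.0
eef_pos: [0.5399, 0.3289, 0.133]
tcp_rot: [[-0.164, 0.986, 0.0], [0.986, 0.164, -0.001], [-0.001, -0.0, -1.0]]
ft_force: [0.1, -0.1, 0.2]
finger_gap: 0.302
```

```bash
python3 - <<'E'
from h import *
plan(*pan(.063,.062))
p=imaging.get_image("wrist");save(p,"w11")
w=cloud(p).reshape(-1,3);d=w[:,:2]-[.4772,.3203];a=np.radians(9.6)
bx=d@[np.cos(a),np.sin(a)];by=d@[-np.sin(a),np.cos(a)]
for x in(-.063,-.021,.021,.063):
    k=(abs(by)<.03)&(abs(bx-x)<.012)&(w[:,2]>.061)&(w[:,2]<.07)
    print(x,k.sum(),np.round(np.percentile(bx[k],[2,50,98]),4) if k.sum() else "")
E
```

```text
now [0.5399 0.3289 0.133 ] yaw 9.43 gap 0.302 t 24.0
row [ 0.004 -0.     0.142] rz -0.0019
-0.063 920 [-0.0663 -0.0605 -0.0564]
-0.021 651 [-0.0242 -0.0189 -0.0146]
0.021 809 [0.0177 0.0234 0.0273]
0.063 913 [0.0598 0.0641 0.0692]
```

View pics/w11.png

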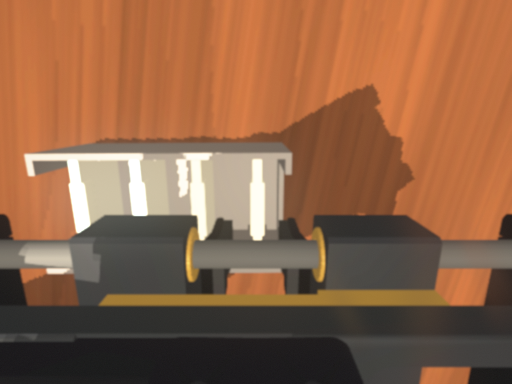

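Panel x=+63 is centred between the fingers at column 258. Descending and gripping at 25 N.

>>> move_arm --pt "0.002 0.001 0.05 0 0 0 0.3" --pt "0.002 0.001 0.1 0 0 0 0.3" --pt "0.002 0.001 0.13 0 0 0 0.3" --pt "0.002 0.001 0.142 0 0 0 0.3" --pt "0.002 0.001 0.142 0 0 0 0" --pt "0.002 0.001 0.142 0 0 0 0" --pt "0.002 0.001 0.142 0 0 0 0" --pt "0.002 0.001 0.142 0 0 0 0" --pt "0.002 0.001 0.142 0 0 0 0" --pt "0.002 0.001 0.142 0 0 0 0" --squeeze 25

```text
clock: 25.3
eef_pos: [0.5401, 0.3323, 0.0629]
tcp_rot: [[-0.166, 0.986, 0.001], [0.986, 0.166, 0.001], [0.001, 0.001, -1.0]]
ft_force: [-0.2, -0.8, 5.8]
finger_gap: 0.114
```

>>> move_arm --pt "0 0 -0.02 0 0 0 0" --pt "0 0 -0.05 0 0 0 0" --pt "0 0 -0.09 0 0 0 0" --pt "0 0 -0.13 0 0 0 0" --pt "0 0 -0.17 0 0 0 0" --pt "0 0 -0.2 0 0 0 0" --pt "0 0 -0.2 0 0 0 0"

```text
clock: 26.18
eef_pos: [0.5402, 0.3323, 0.1636]
tcp_rot: [[-0.166, 0.986, 0.002], [0.986, 0.166, 0.001], [0.001, 0.002, -1.0]]
ft_force: [0.4, -0.7, -1.2]
finger_gap: 0.109
```

```bash
cat > tub.py <<'E'
from h import *
import sys
for n in("scene","side"):
    p=imaging.get_image(n);save(p,n+sys.argv[1])
    top(p,(.385,.67,-.5,-.23),(.048,.062),n+" tub rim")
a=np.radians(-4);t=float(sys.argv[2]);c=np.array([.495,-.351])+np.array(eval(sys.argv[3]) if len(sys.argv)>3 else [0,0])
plan(.5,0,.17,2); plan(c[0]+t*np.cos(a),c[1]+t*np.sin(a),.17,-4)
E
python3 tub.py 12 .051
```

```text
scene tub rim 697 [ 496.3 -351.6] [141.8 194.2] 86.57 z 0.0546 zspread [0.0484 0.0579]
side tub rim 474 [ 494.8 -350.9] [145.8 195. ] 85.59 z 0.0533 zspread [0.0483 0.0567]
now [0.5393 0.3317 0.1616] yaw 9.58 gap 0.114 t 26.275
row [-0.641 -0.188 -0.017] rz 0.0842
now [0.5393 0.3317 0.1616] yaw 9.58 gap 0.114 t 26.275
row [-1.356 -0.216 -0.016] rz 0.1509
```

View pics/side12.png

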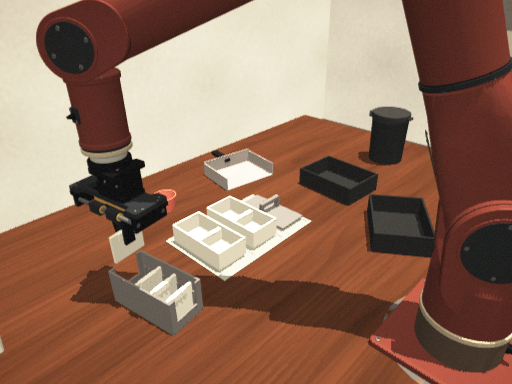

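The panel is held upright at about (127,246). Carrying it over to the tub.

>>> move_arm --pt "-0.06 -0.01 -0.01 0 0 0.01 0" --pt "-0.14 -0.025 -0.015 0 0 0.03 0" --pt "-0.23 -0.04 -0.015 0 0 0.05 0" --pt "-0.32 -0.055 -0.015 0 0 0.07 0" --pt "-0.41 -0.07 -0.015 0 0 0.09 0" --pt "-0.5 -0.085 -0.015 0 0 0.11 0" --pt "-0.59 -0.1 -0.015 0 0 0.13 0" --pt "-0.68 -0.115 -0.015 0 0 0.15 0" --pt "-0.77 -0.13 -0.015 0 0 0.151 0" --pt "-0.86 -0.14 -0.015 0 0 0.151 0" --pt "-0.93 -0.15 -0.015 0 0 0.151 0" --pt "-0.97 -0.155 -0.015 0 0 0.151 0"

```text
clock: 27.78
eef_pos: [0.5423, -0.1627, 0.1689]
tcp_rot: [[0.074, 0.997, -0.001], [0.997, -0.074, -0.001], [-0.001, -0.001, -1.0]]
ft_force: [-0.3, 0.8, 0.1]
finger_gap: 0.109
```

```bash
python3 tub.py 13 .051
```

```text
scene tub rim 706 [ 496.  -351.9] [142.1 194.4] 86.35 z 0.0545 zspread [0.0484 0.0577]
side tub rim 478 [ 495.3 -352.4] [147.5 196.2] 85.65 z 0.0533 zspread [0.0484 0.0569]
now [ 0.5424 -0.163   0.169 ] yaw -4.31 gap 0.117 t 27.875
row [ 0.319 -0.109 -0.002] rz -0.0701
now [ 0.5424 -0.163   0.169 ] yaw -4.31 gap 0.117 t 27.875
row [-0.381  0.036 -0.002] rz -0.0035
```

View pics/scene13.png

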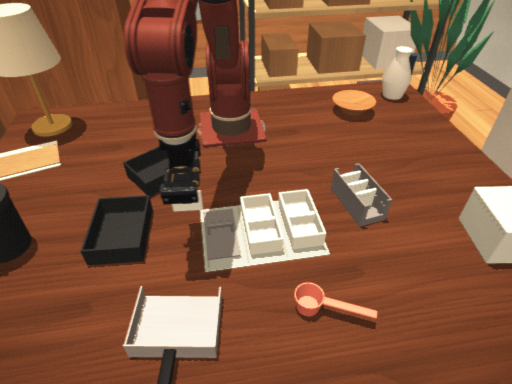

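The tub hasn't moved and the panel is still held at about (187,207). Moving over it and down.

>>> move_arm --pt "-0.08 0.008 0 0 0 0 0" --pt "-0.17 0.016 0 0 0 0 0" --pt "-0.26 0.025 0 0 0 0 0" --pt "-0.34 0.032 0 0 0 0 0" --pt "-0.381 0.036 0.02 0 0 0 0" --pt "-0.381 0.036 0.07 0 0 0 0" --pt "-0.381 0.036 0.12 0 0 0 0" --pt "-0.381 0.036 0.17 0 0 0 0" --pt "-0.381 0.036 0.2 0 0 0 0" --pt "-0.381 0.036 0.21 0 0 0 0" --pt "-0.381 0.036 0.21 0 0 0 0"

```text
clock: 29.25
eef_pos: [0.5488, -0.3503, 0.0648]
tcp_rot: [[0.07, 0.998, 0.0], [0.998, -0.07, 0.0], [0.0, 0.0, -1.0]]
ft_force: [-0.3, 0.2, 0.1]
finger_gap: 0.108
```

>>> move_arm --pt "0 0 0 0 0 0 0.2" --pt "0 0 0 0 0 0 0.25" --pt "0 0 0 0 0 0 0.25" --pt "0 0 -0.04 0 0 0 0.25" --pt "0 0 -0.1 0 0 0 0.3" --pt "0 0 -0.18 0 0 0 0.3" --pt "0 0 -0.23 0 0 0 0.3" --pt "0.1 0 -0.23 0 0 0 0.3" --pt "0.22 0 -0.23 0 0 0 0.3" --pt "0.34 0 -0.23 0 0 0 0.3"

```text
clock: 30.5
eef_pos: [0.5607, -0.1795, 0.1814]
tcp_rot: [[0.071, 0.998, 0.002], [0.998, -0.071, -0.0], [-0.0, 0.002, -1.0]]
ft_force: [-0.2, -0.0, 0.4]
finger_gap: 0.3
```

```bash
python3 tub.py 14 .051; python3 -c "
from h import *
plan(*pan(.021,.13))"
```

```text
scene tub rim 796 [ 494.6 -352.1] [141.8 196.3] 86.15 z 0.0546 zspread [0.0486 0.0589]
side tub rim 532 [ 494.4 -353.2] [147.9 198.3] 86.18 z 0.0537 zspread [0.0483 0.0582]
now [ 0.5621 -0.1727  0.1813] yaw -3.46 gap 0.296 t 30.6
row [ 0.337 -0.145  0.023] rz -0.0606
now [ 0.5621 -0.1727  0.1813] yaw -3.46 gap 0.296 t 30.6
row [-0.365 -0.011  0.021] rz 0.006
now [ 0.5621 -0.1727  0.1813] yaw -3.46 gap 0.296 t 30.6
row [ 0.983 -0.188  0.106] rz -0.1451
```

View pics/scene14.png

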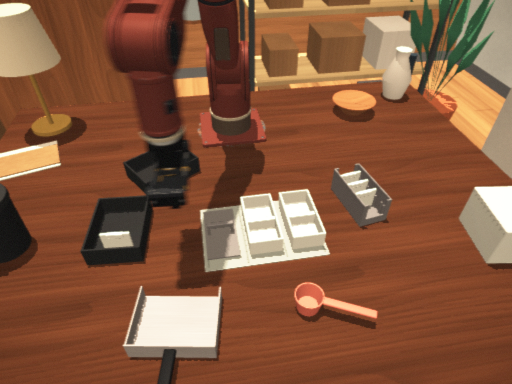

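The first panel stands in the tub at about (116,240). Now for panel x=+21.

>>> move_arm --pt "0.1 -0.02 0 0 0 -0.01 0.3" --pt "0.21 -0.04 0 0 0 -0.03 0.3" --pt "0.32 -0.06 0 0 0 -0.05 0.3" --pt "0.43 -0.08 0 0 0 -0.07 0.3" --pt "0.54 -0.1 0 0 0 -0.09 0.3" --pt "0.65 -0.12 0 0 0 -0.11 0.3" --pt "0.76 -0.14 0 0 0 -0.13 0.3" --pt "0.87 -0.165 0.02 0 0 -0.145 0.3" --pt "0.95 -0.18 0.05 0 0 -0.145 0.3" --pt "0.983 -0.188 0.08 0 0 -0.145 0.3" --pt "0.983 -0.188 0.1 0 0 -0.145 0.3" --pt "0.983 -0.188 0.1 0 0 -0.145 0.3"

```text
clock: 32.1
eef_pos: [0.5015, 0.3135, 0.129]
tcp_rot: [[-0.155, 0.988, -0.001], [0.988, 0.155, -0.002], [-0.002, -0.001, -1.0]]
ft_force: [0.4, -0.9, 0.4]
finger_gap: 0.303
```

```bash
cat > pn.py <<'E'
from h import *
import sys
x=float(sys.argv[1]);
p=imaging.get_image("wrist");save(p,sys.argv[2]);plan(*pan(x,.062))
w=cloud(p).reshape(-1,3);d=w[:,:2]-[.4772,.3203];a=np.radians(9.6)
bx=d@[np.cos(a),np.sin(a)];by=d@[-np.sin(a),np.cos(a)]
for x in(-.063,-.021,.021,.063):
    k=(abs(by)<.03)&(abs(bx-x)<.012)&(w[:,2]>.061)&(w[:,2]<.07)
    print(x,k.sum(),np.round(np.percentile(bx[k],[2,50,98]),4) if k.sum() else "")
E
python3 pn.py .021 w15
```

```text
now [0.5018 0.3137 0.1297] yaw 8.89 gap 0.296 t 32.15
row [ 0.021 -0.005  0.135] rz -0.0079
-0.063 850 [-0.0662 -0.0608 -0.0565]
-0.021 898 [-0.0243 -0.0187 -0.0147]
0.021 1035 [0.0176 0.0222 0.0268]
0.063 0
```

View pics/w15.png

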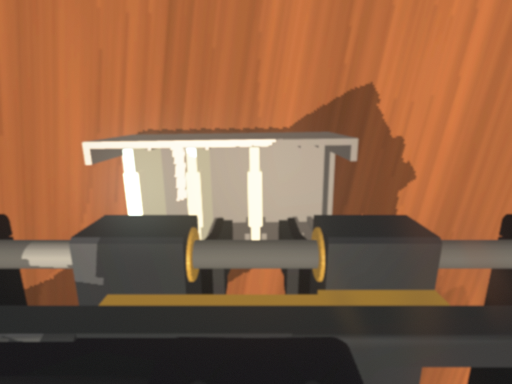

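The arm was still settling, so I'll hold briefly and replan.

>>> move_arm --pt "0 0 0 0 0 0 0.3" --pt "0 0 0 0 0 0 0.3"

```text
clock: 32.4
eef_pos: [0.5016, 0.3154, 0.1302]
tcp_rot: [[-0.156, 0.988, 0.001], [0.988, 0.156, 0.0], [0.0, 0.001, -1.0]]
ft_force: [-0.5, 0.6, 0.4]
finger_gap: 0.297
```

```bash
python3 pn.py .021 w15b
```

```text
now [0.5014 0.3155 0.13  ] yaw 9.0 gap 0.304 t 32.45
row [ 0.017 -0.004  0.136] rz -0.0067
-0.063 806 [-0.0661 -0.0609 -0.0565]
-0.021 857 [-0.0242 -0.0188 -0.0147]
0.021 1008 [0.0175 0.0223 0.027 ]
0.063 0
```

>>> move_arm --pt "0.017 -0.003 0 0 0 -0.007 0.3" --pt "0.017 -0.003 0.05 0 0 -0.007 0.3" --pt "0.017 -0.003 0.1 0 0 -0.007 0.3" --pt "0.017 -0.003 0.125 0 0 -0.007 0.3" --pt "0.017 -0.003 0.136 0 0 -0.007 0.3" --pt "0.017 -0.003 0.136 0 0 -0.007 0" --pt "0.017 -0.003 0.136 0 0 -0.007 0" --pt "0.017 -0.003 0.136 0 0 -0.007 0" --pt "0.017 -0.003 0.136 0 0 -0.007 0" --pt "0.017 -0.003 0.136 0 0 -0.007 0" --pt "0.017 -0.003 0.136 0 0 -0.007 0"

```text
clock: 33.83
eef_pos: [0.4987, 0.3245, 0.0623]
tcp_rot: [[-0.168, 0.986, 0.001], [0.986, 0.168, 0.001], [0.001, 0.001, -1.0]]
ft_force: [0.5, 0.2, 5.9]
finger_gap: 0.107
```

>>> move_arm --pt "0 0 -0.02 0 0 0 0" --pt "0 0 -0.05 0 0 0 0" --pt "0 0 -0.09 0 0 0 0" --pt "0 0 -0.13 0 0 0 0" --pt "0 0 -0.17 0 0 0 0" --pt "0 0 -0.2 0 0 0 0" --pt "0 0 -0.2 0 0 0 0"

```text
clock: 34.7
eef_pos: [0.4987, 0.3245, 0.1631]
tcp_rot: [[-0.168, 0.986, 0.002], [0.986, 0.168, 0.001], [0.001, 0.002, -1.0]]
ft_force: [-0.9, 0.1, -0.5]
finger_gap: 0.114
```

```bash
python3 tub.py 16 .017
```

```text
scene tub rim 804 [ 495.2 -351.7] [142.3 196. ] 86.49 z 0.0548 zspread [0.0484 0.0594]
side tub rim 539 [ 494.3 -352.3] [146.1 194.5] 86.18 z 0.0534 zspread [0.0484 0.0579]
now [0.4979 0.3239 0.1612] yaw 9.67 gap 0.107 t 34.8
row [-0.639 -0.105 -0.017] rz 0.0853
now [0.4979 0.3239 0.1612] yaw 9.67 gap 0.107 t 34.8
row [-1.338 -0.199 -0.017] rz 0.1519
```

View pics/side16.png

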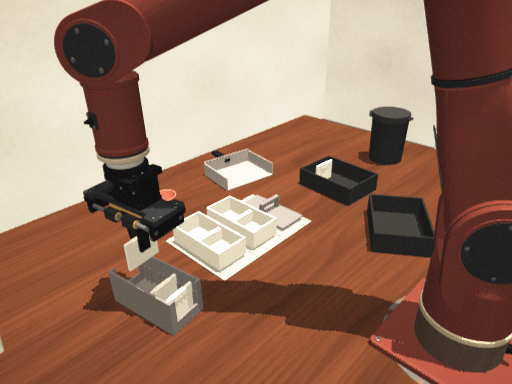

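Panel two is held at about (141,251), and panel one is in the tub at about (324,170). Carrying it over.

>>> move_arm --pt "-0.06 -0.009 -0.01 0 0 0.01 0" --pt "-0.14 -0.021 -0.015 0 0 0.03 0" --pt "-0.23 -0.035 -0.015 0 0 0.05 0" --pt "-0.32 -0.048 -0.015 0 0 0.07 0" --pt "-0.41 -0.061 -0.015 0 0 0.09 0" --pt "-0.5 -0.075 -0.015 0 0 0.11 0" --pt "-0.59 -0.088 -0.015 0 0 0.13 0" --pt "-0.68 -0.1 -0.015 0 0 0.15 0" --pt "-0.77 -0.115 -0.015 0 0 0.152 0" --pt "-0.86 -0.128 -0.015 0 0 0.152 0" --pt "-0.93 -0.139 -0.015 0 0 0.152 0" --pt "-0.97 -0.145 -0.015 0 0 0.152 0"

```text
clock: 36.3
eef_pos: [0.5066, -0.1694, 0.1685]
tcp_rot: [[0.074, 0.997, -0.001], [0.997, -0.074, -0.0], [-0.0, -0.001, -1.0]]
ft_force: [0.5, 0.1, -0.1]
finger_gap: 0.108
```

>>> move_arm --pt "0 0 0 0 0 0 0" --pt "0 0 0 0 0 0 0"

```text
clock: 36.55
eef_pos: [0.5077, -0.1655, 0.1687]
tcp_rot: [[0.07, 0.998, -0.001], [0.998, -0.07, 0.001], [0.001, -0.001, -1.0]]
ft_force: [0.5, -0.2, -0.1]
finger_gap: 0.113
```

```bash
python3 tub.py 17 .017
```

```text
scene tub rim 790 [ 495.5 -351.8] [141.7 196. ] 86.15 z 0.0547 zspread [0.0488 0.0597]
side tub rim 488 [ 493.8 -350.8] [145.1 195.1] 87.09 z 0.0534 zspread [0.0485 0.0586]
now [ 0.5081 -0.165   0.1689] yaw -3.92 gap 0.11 t 36.65
row [ 0.328 -0.039 -0.002] rz -0.0658
now [ 0.5081 -0.165   0.1689] yaw -3.92 gap 0.11 t 36.65
row [-0.373  0.033 -0.002] rz 0.0008
```

View pics/scene17.png

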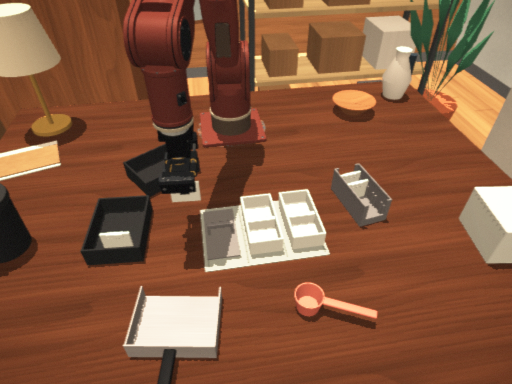

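>>> move_arm --pt "-0.08 0.007 0 0 0 0 0" --pt "-0.17 0.015 0 0 0 0 0" --pt "-0.26 0.023 0 0 0 0 0" --pt "-0.34 0.03 0 0 0 0 0" --pt "-0.373 0.033 0.02 0 0 0 0" --pt "-0.373 0.033 0.07 0 0 0 0" --pt "-0.373 0.033 0.12 0 0 0 0" --pt "-0.373 0.033 0.17 0 0 0 0" --pt "-0.373 0.033 0.2 0 0 0 0" --pt "-0.373 0.033 0.21 0 0 0 0" --pt "-0.373 0.033 0.21 0 0 0 0"

```text
clock: 38.02
eef_pos: [0.5119, -0.3532, 0.0643]
tcp_rot: [[0.07, 0.998, 0.0], [0.998, -0.07, -0.0], [-0.0, 0.0, -1.0]]
ft_force: [0.3, -0.2, -0.5]
finger_gap: 0.112
```

>>> move_arm --pt "0 0 0 0 0 0 0.2" --pt "0 0 0 0 0 0 0.2" --pt "0 0 0 0 0 0 0.2" --pt "0 0 -0.04 0 0 0 0.2" --pt "0 0 -0.1 0 0 0 0.2" --pt "0 0 -0.18 0 0 0 0.3" --pt "0 0 -0.23 0 0 0 0.3" --pt "0.1 0 -0.23 0 0 0 0.3" --pt "0.22 0 -0.23 0 0 0 0.3" --pt "0.34 0 -0.23 0 0 0 0.3" --pt "0.34 0 -0.23 0 0 0 0.3" --pt "0.34 0 -0.23 0 0 0 0.3"

```text
clock: 39.52
eef_pos: [0.5237, -0.1844, 0.1804]
tcp_rot: [[0.07, 0.998, 0.001], [0.998, -0.07, -0.001], [-0.001, 0.002, -1.0]]
ft_force: [0.7, -0.3, 0.2]
finger_gap: 0.301
```

```bash
python3 tub.py 18 .051; python3 -c "
from h import *
plan(*pan(-.021,.13))"
```

```text
scene tub rim 899 [ 495.9 -351.9] [141.3 194.5] 85.89 z 0.0549 zspread [0.0485 0.0606]
side tub rim 595 [ 493.7 -351.3] [147.1 193. ] 86.4 z 0.0537 zspread [0.0484 0.0598]
now [ 0.5233 -0.1854  0.1798] yaw -4.13 gap 0.3 t 39.625
row [ 0.367 -0.073  0.019] rz -0.0681
now [ 0.5233 -0.1854  0.1798] yaw -4.13 gap 0.3 t 39.625
row [-0.334  0.069  0.02 ] rz -0.0015
now [ 0.5233 -0.1854  0.1798] yaw -4.13 gap 0.3 t 39.625
row [ 0.992 -0.206  0.099] rz -0.1526
```

View pics/scene18.png

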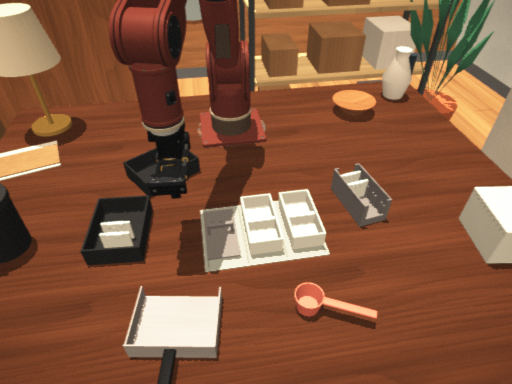

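Both panels stand in the tub at about (117,233). Now panel x=-21.

>>> move_arm --pt "0.1 -0.02 0 0 0 -0.01 0.3" --pt "0.21 -0.043 0 0 0 -0.03 0.3" --pt "0.32 -0.066 0 0 0 -0.05 0.3" --pt "0.43 -0.089 0 0 0 -0.07 0.3" --pt "0.54 -0.112 0 0 0 -0.09 0.3" --pt "0.65 -0.135 0 0 0 -0.11 0.3" --pt "0.76 -0.158 0 0 0 -0.13 0.3" --pt "0.87 -0.18 0.02 0 0 -0.15 0.3" --pt "0.95 -0.197 0.05 0 0 -0.152 0.3" --pt "0.992 -0.206 0.08 0 0 -0.152 0.3" --pt "0.992 -0.206 0.1 0 0 -0.152 0.3" --pt "0.992 -0.206 0.1 0 0 -0.152 0.3"

```text
clock: 41.12
eef_pos: [0.4561, 0.3161, 0.1283]
tcp_rot: [[-0.166, 0.986, -0.001], [0.986, 0.166, -0.002], [-0.001, -0.001, -1.0]]
ft_force: [0.4, 0.7, 0.4]
finger_gap: 0.3
```

>>> move_arm --pt "0 0 0 0 0 0 0.3" --pt "0 0 0 0 0 0 0.3"

```text
clock: 41.38
eef_pos: [0.4562, 0.3175, 0.1298]
tcp_rot: [[-0.167, 0.986, 0.001], [0.986, 0.167, 0.0], [0.0, 0.001, -1.0]]
ft_force: [-0.2, 0.5, -0.1]
finger_gap: 0.303
```

```bash
python3 pn.py -.021 w19
```

```text
now [0.456  0.3177 0.1297] yaw 9.61 gap 0.299 t 41.425
row [-0.002  0.001  0.135] rz 0.0002
-0.063 745 [-0.0662 -0.0605 -0.0567]
-0.021 856 [-0.0245 -0.0196 -0.0153]
0.021 0 
0.063 0
```

View pics/w19.png

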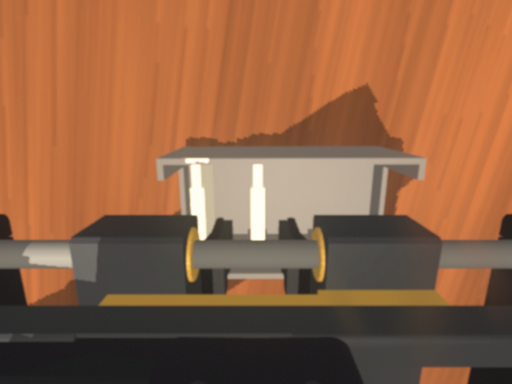

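The panel is centred at column 258. Gripping and lifting.

>>> move_arm --pt "-0.002 0.002 0.05 0 0 0 0.3" --pt "-0.002 0.002 0.1 0 0 0 0.3" --pt "-0.002 0.002 0.125 0 0 0 0.3" --pt "-0.002 0.002 0.135 0 0 0 0.3" --pt "-0.002 0.002 0.135 0 0 0 0" --pt "-0.002 0.002 0.135 0 0 0 0" --pt "-0.002 0.002 0.135 0 0 0 0" --pt "-0.002 0.002 0.135 0 0 0 0" --pt "-0.002 0.002 0.135 0 0 0 0" --pt "-0.002 0.002 0.135 0 0 0 0"

```text
clock: 42.68
eef_pos: [0.4571, 0.3177, 0.0623]
tcp_rot: [[-0.168, 0.986, 0.001], [0.986, 0.168, 0.001], [0.001, 0.001, -1.0]]
ft_force: [1.5, -0.0, 6.8]
finger_gap: 0.111
```

>>> move_arm --pt "0 0 -0.02 0 0 0 0" --pt "0 0 -0.05 0 0 0 0" --pt "0 0 -0.09 0 0 0 0" --pt "0 0 -0.13 0 0 0 0" --pt "0 0 -0.17 0 0 0 0" --pt "0 0 -0.2 0 0 0 0" --pt "0 0 -0.2 0 0 0 0"

```text
clock: 43.55
eef_pos: [0.457, 0.3178, 0.163]
tcp_rot: [[-0.168, 0.986, 0.002], [0.986, 0.168, 0.001], [0.001, 0.002, -1.0]]
ft_force: [0.4, 0.0, -0.7]
finger_gap: 0.113
```

```bash
python3 tub.py 20 -.017
```

```text
scene tub rim 906 [ 496.2 -352. ] [141.6 193.8] 85.94 z 0.0547 zspread [0.0486 0.0606]
side tub rim 599 [ 494.  -350.8] [147.3 195.5] 84.99 z 0.0537 zspread [0.0482 0.0599]
now [0.4563 0.3172 0.1612] yaw 9.67 gap 0.109 t 43.65
row [-0.64  -0.021 -0.017] rz 0.0853
now [0.4563 0.3172 0.1612] yaw 9.67 gap 0.109 t 43.65
row [-1.322 -0.181 -0.017] rz 0.1519
```

View pics/side20.png

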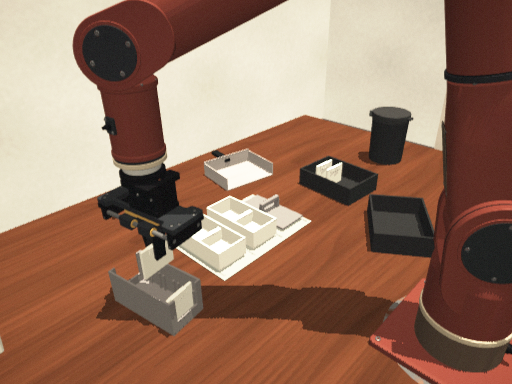

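Panel three is held at about (155,261). Carrying it with a slight bow outward.

>>> move_arm --pt "-0.06 -0.003 -0.01 0 0 0.01 0" --pt "-0.14 -0.006 -0.015 0 0 0.03 0" --pt "-0.23 -0.01 -0.015 0 0 0.05 0" --pt "-0.32 -0.016 -0.015 0 0 0.07 0" --pt "-0.41 -0.024 -0.015 0 0 0.09 0" --pt "-0.5 -0.034 -0.015 0 0 0.11 0" --pt "-0.59 -0.046 -0.015 0 0 0.13 0" --pt "-0.68 -0.06 -0.015 0 0 0.15 0" --pt "-0.77 -0.075 -0.015 0 0 0.152 0" --pt "-0.86 -0.09 -0.015 0 0 0.152 0" --pt "-0.93 -0.105 -0.015 0 0 0.152 0" --pt "-0.97 -0.115 -0.015 0 0 0.152 0"

```text
clock: 45.15
eef_pos: [0.4804, -0.1724, 0.1681]
tcp_rot: [[0.072, 0.997, -0.002], [0.997, -0.072, -0.0], [-0.0, -0.002, -1.0]]
ft_force: [-0.4, 0.7, -0.2]
finger_gap: 0.109
```

>>> move_arm --pt "0 0 0 0 0 0 0" --pt "0 0 0 0 0 0 0"

```text
clock: 45.4
eef_pos: [0.4813, -0.1692, 0.1685]
tcp_rot: [[0.069, 0.998, -0.001], [0.998, -0.069, 0.001], [0.001, -0.001, -1.0]]
ft_force: [0.2, 0.5, -1.1]
finger_gap: 0.111
```

```bash
python3 tub.py 21 -.017
```

```text
scene tub rim 914 [ 495.9 -352.1] [142.  195.8] 86.05 z 0.0547 zspread [0.0484 0.0606]
side tub rim 504 [ 493.1 -352.2] [148.7 193.3] 86.95 z 0.0537 zspread [0.0486 0.0604]
now [ 0.4815 -0.1691  0.1688] yaw -3.9 gap 0.112 t 45.5
row [ 0.34   0.014 -0.002] rz -0.0656
now [ 0.4815 -0.1691  0.1688] yaw -3.9 gap 0.112 t 45.5
row [-0.361  0.018 -0.003] rz 0.0011
```

View pics/scene21.png

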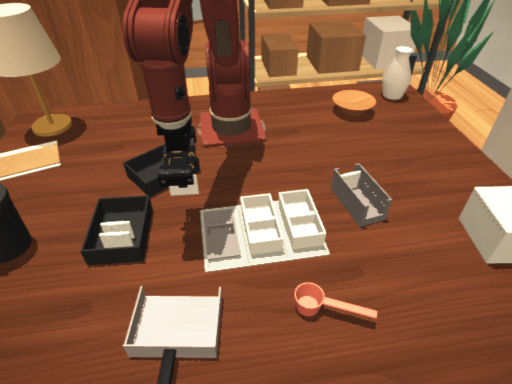

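>>> move_arm --pt "-0.08 0.004 0 0 0 0 0" --pt "-0.17 0.009 0 0 0 0 0" --pt "-0.26 0.013 0 0 0 0 0" --pt "-0.34 0.017 0 0 0 0 0" --pt "-0.361 0.018 0.02 0 0 0 0" --pt "-0.361 0.018 0.07 0 0 0 0" --pt "-0.361 0.018 0.12 0 0 0 0" --pt "-0.361 0.018 0.17 0 0 0 0" --pt "-0.361 0.018 0.2 0 0 0 0" --pt "-0.361 0.018 0.21 0 0 0 0" --pt "-0.361 0.018 0.21 0 0 0 0"

```text
clock: 46.88
eef_pos: [0.478, -0.3509, 0.0643]
tcp_rot: [[0.069, 0.998, 0.0], [0.998, -0.069, 0.0], [0.0, 0.0, -1.0]]
ft_force: [0.3, 0.4, 0.1]
finger_gap: 0.112
```

>>> move_arm --pt "0 0 0 0 0 0 0.2" --pt "0 0 0 0 0 0 0.2" --pt "0 0 0 0 0 0 0.2" --pt "0 0 -0.04 0 0 0 0.2" --pt "0 0 -0.1 0 0 0 0.2" --pt "0 0 -0.18 0 0 0 0.3" --pt "0 0 -0.23 0 0 0 0.3" --pt "0.1 0.02 -0.23 0 0 0 0.3" --pt "0.22 0.03 -0.23 0 0 0 0.3" --pt "0.34 0.04 -0.23 0 0 0 0.3" --pt "0.36 0.04 -0.23 0 0 0 0.3" --pt "0.36 0.04 -0.23 0 0 0 0.3"

```text
clock: 48.38
eef_pos: [0.5104, -0.1727, 0.1793]
tcp_rot: [[0.069, 0.998, 0.0], [0.998, -0.069, -0.0], [-0.0, 0.0, -1.0]]
ft_force: [0.3, -0.7, 0.4]
finger_gap: 0.297
```

```bash
python3 tub.py 22 -.051; python3 -c "
from h import *
plan(*pan(-.063,.13))"
```

```text
scene tub rim 992 [ 496.1 -352.3] [142.4 194.5] 86.36 z 0.0547 zspread [0.0484 0.0607]
side tub rim 655 [ 494.7 -352.8] [146.4 194.3] 86.25 z 0.0536 zspread [0.0483 0.0608]
now [ 0.5099 -0.1747  0.1792] yaw -4.12 gap 0.298 t 48.475
row [ 0.347 -0.045  0.018] rz -0.068
now [ 0.5099 -0.1747  0.1792] yaw -4.12 gap 0.298 t 48.475
row [-0.354 -0.106  0.019] rz -0.0013
now [ 0.5099 -0.1747  0.1792] yaw -4.12 gap 0.298 t 48.475
row [ 0.953 -0.259  0.098] rz -0.1525
```

View pics/side22.png

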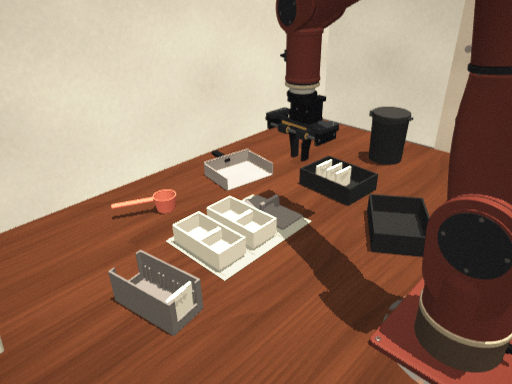

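Three panels are in the tub at about (333,173), and one is left in the base at about (182,300).

>>> move_arm --pt "0.1 -0.01 0 0 0 -0.01 0.3" --pt "0.2 -0.02 0 0 0 -0.03 0.3" --pt "0.31 -0.035 0 0 0 -0.05 0.3" --pt "0.42 -0.06 0 0 0 -0.07 0.3" --pt "0.53 -0.095 0 0 0 -0.09 0.3" --pt "0.64 -0.135 0 0 0 -0.11 0.3" --pt "0.74 -0.17 0 0 0 -0.13 0.3" --pt "0.84 -0.21 0.02 0 0 -0.15 0.3" --pt "0.92 -0.245 0.05 0 0 -0.152 0.3" --pt "0.953 -0.259 0.08 0 0 -0.152 0.3" --pt "0.953 -0.259 0.1 0 0 -0.152 0.3" --pt "0.953 -0.259 0.1 0 0 -0.152 0.3"

```text
clock: 49.98
eef_pos: [0.4153, 0.3093, 0.1283]
tcp_rot: [[-0.165, 0.986, -0.001], [0.986, 0.165, -0.001], [-0.001, -0.001, -1.0]]
ft_force: [0.4, -0.6, -0.9]
finger_gap: 0.304
```

>>> move_arm --pt "0 0 0 0 0 0 0.3" --pt "0 0 0 0 0 0 0.3"

```text
clock: 50.22
eef_pos: [0.4152, 0.3108, 0.1297]
tcp_rot: [[-0.167, 0.986, 0.001], [0.986, 0.167, 0.0], [0.0, 0.001, -1.0]]
ft_force: [0.0, -0.1, 1.0]
finger_gap: 0.301
```

```bash
python3 pn.py -.063 w23
```

```text
now [0.415  0.311  0.1296] yaw 9.61 gap 0.299 t 50.275
row [-0.003 -0.     0.135] rz 0.0001
-0.063 882 [-0.0667 -0.0618 -0.0569]
-0.021 0 
0.021 0 
0.063 0
```

View pics/w23.png

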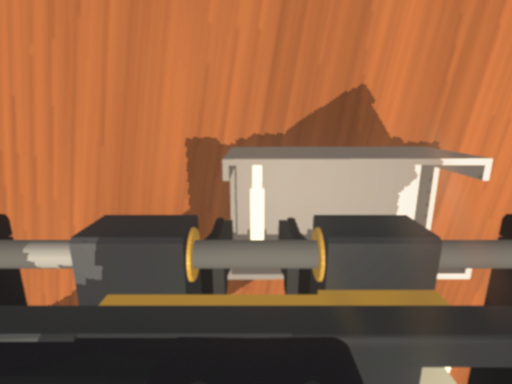

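The last panel is centred at column 257.

>>> move_arm --pt "-0.002 0.001 0.05 0 0 0 0.3" --pt "-0.002 0.001 0.1 0 0 0 0.3" --pt "-0.002 0.001 0.125 0 0 0 0.3" --pt "-0.002 0.001 0.135 0 0 0 0.3" --pt "-0.002 0.001 0.135 0 0 0 0" --pt "-0.002 0.001 0.135 0 0 0 0" --pt "-0.002 0.001 0.135 0 0 0 0" --pt "-0.002 0.001 0.135 0 0 0 0" --pt "-0.002 0.001 0.135 0 0 0 0" --pt "-0.002 0.001 0.135 0 0 0 0"

```text
clock: 51.52
eef_pos: [0.4156, 0.3109, 0.0623]
tcp_rot: [[-0.168, 0.986, 0.001], [0.986, 0.168, 0.001], [0.001, 0.001, -1.0]]
ft_force: [-0.9, -1.1, 7.2]
finger_gap: 0.111
```

>>> move_arm --pt "0 0 -0.02 0 0 0 0" --pt "0 0 -0.05 0 0 0 0" --pt "0 0 -0.09 0 0 0 0" --pt "0 0 -0.13 0 0 0 0" --pt "0 0 -0.17 0 0 0 0" --pt "0 0 -0.2 0 0 0 0" --pt "0 0 -0.2 0 0 0 0"

```text
clock: 52.4
eef_pos: [0.4155, 0.311, 0.163]
tcp_rot: [[-0.168, 0.986, 0.002], [0.986, 0.168, 0.001], [0.001, 0.002, -1.0]]
ft_force: [0.4, -0.0, -1.2]
finger_gap: 0.114
```

```bash
python3 tub.py 24 -.051
```

```text
scene tub rim 997 [ 495.6 -352. ] [141.3 195.4] 85.91 z 0.0549 zspread [0.0486 0.0607]
side tub rim 645 [ 495.  -350.9] [145.  194.7] 86.78 z 0.0537 zspread [0.0484 0.06  ]
now [0.4148 0.3104 0.1612] yaw 9.67 gap 0.106 t 52.5
row [-0.641  0.064 -0.017] rz 0.0853
now [0.4148 0.3104 0.1612] yaw 9.67 gap 0.106 t 52.5
row [-1.307 -0.163 -0.017] rz 0.1519
```

View pics/side24.png

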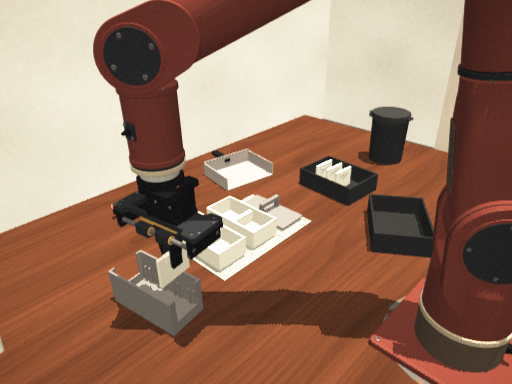

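The base is now empty and the last panel is held at about (172,266). I'll carry it on an outward arc.

>>> move_arm --pt "-0.06 0.01 -0.01 0 0 0.01 0" --pt "-0.14 0.022 -0.015 0 0 0.03 0" --pt "-0.23 0.036 -0.015 0 0 0.05 0" --pt "-0.32 0.048 -0.015 0 0 0.07 0" --pt "-0.41 0.057 -0.015 0 0 0.09 0" --pt "-0.5 0.06 -0.015 0 0 0.11 0" --pt "-0.59 0.055 -0.015 0 0 0.13 0" --pt "-0.68 0.04 -0.015 0 0 0.15 0" --pt "-0.77 0.02 -0.015 0 0 0.152 0" --pt "-0.86 -0.01 -0.015 0 0 0.152 0" --pt "-0.93 -0.035 -0.015 0 0 0.152 0" --pt "-0.97 -0.048 -0.015 0 0 0.152 0"

```text
clock: 54.0
eef_pos: [0.4716, -0.1737, 0.1681]
tcp_rot: [[0.072, 0.997, -0.002], [0.997, -0.072, -0.0], [-0.0, -0.002, -1.0]]
ft_force: [0.2, 0.1, -0.2]
finger_gap: 0.108
```

>>> move_arm --pt "0 0 0 0 0 0 0" --pt "0 0 0 0 0 0 0"

```text
clock: 54.25
eef_pos: [0.4728, -0.1704, 0.1685]
tcp_rot: [[0.069, 0.998, -0.001], [0.998, -0.069, 0.001], [0.001, -0.001, -1.0]]
ft_force: [0.8, 1.3, -0.1]
finger_gap: 0.111
```

```bash
python3 tub.py 25 -.051
```

```text
scene tub rim 1007 [ 496.4 -352.1] [143.1 194.3] 86.22 z 0.0549 zspread [0.0484 0.0608]
side tub rim 553 [ 493.2 -351.4] [144.4 190.7] 86.08 z 0.0539 zspread [0.0485 0.0609]
now [ 0.4731 -0.1702  0.1688] yaw -3.9 gap 0.11 t 54.35
row [ 0.343  0.031 -0.002] rz -0.0656
now [ 0.4731 -0.1702  0.1688] yaw -3.9 gap 0.11 t 54.35
row [-0.358 -0.034 -0.003] rz 0.0011
```

View pics/scene25.png

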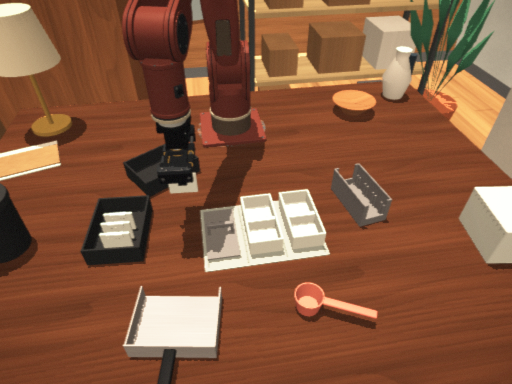

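>>> move_arm --pt "-0.08 -0.008 0 0 0 0 0" --pt "-0.17 -0.016 0 0 0 0 0" --pt "-0.26 -0.025 0 0 0 0 0" --pt "-0.34 -0.032 0 0 0 0 0" --pt "-0.358 -0.034 0.02 0 0 0 0" --pt "-0.358 -0.034 0.07 0 0 0 0" --pt "-0.358 -0.034 0.12 0 0 0 0" --pt "-0.358 -0.034 0.17 0 0 0 0" --pt "-0.358 -0.034 0.2 0 0 0 0" --pt "-0.358 -0.034 0.21 0 0 0 0" --pt "-0.358 -0.034 0.21 0 0 0 0"

```text
clock: 55.72
eef_pos: [0.4437, -0.3488, 0.0643]
tcp_rot: [[0.069, 0.998, 0.0], [0.998, -0.069, -0.0], [-0.0, 0.0, -1.0]]
ft_force: [0.2, -0.2, 0.0]
finger_gap: 0.113
```

>>> move_arm --pt "0 0 0 0 0 0 0.2" --pt "0 0 0 0 0 0 0.2" --pt "0 0 0 0 0 0 0.2" --pt "0 0 -0.04 0 0 0 0.2" --pt "0 0 -0.1 0 0 0 0.2" --pt "0 0 -0.18 0 0 0 0.3" --pt "0 0 -0.23 0 0 0 0.3" --pt "0.12 0.06 -0.26 0 0 0 0.3" --pt "0.24 0.1 -0.3 0 0 0 0.3" --pt "0.34 0.14 -0.32 0 0 0 0.3" --pt "0.34 0.14 -0.32 0 0 0 0.3" --pt "0.34 0.14 -0.32 0 0 0 0.3"

```text
clock: 57.22
eef_pos: [0.525, -0.1845, 0.2241]
tcp_rot: [[0.069, 0.998, -0.0], [0.998, -0.069, -0.0], [-0.0, -0.0, -1.0]]
ft_force: [0.6, -0.9, 0.2]
finger_gap: 0.299
```

```bash
python3 tub.py 26 0; python3 - <<'E'
from h import *
for n in("scene","side"):
    p=imaging.get_image(n);save(p,n+"27")
    top(p,(.4,.7,.08,.19),(.051,.062),n+" lowtray")
    top(p,(.4,.7,-.05,.075),(.051,.062),n+" uptray")
    top(p,(.4,.7,-.2,-.03),(.011,.022),n+" lid")
    top(p,(.40,.6,-.42,-.28),(.0611,.08),n+" panel tops")
    w=cloud(p)
    for l in("scoop","dustpan","panel0_mid"):
        for d in finder.masks_of(l,p)[:5]: print(l,round(d["score"],2),np.round(d["centre"]),np.round(np.nanmedian(w[d["mask"]],0),3))
    if n=="scene": cv2.imwrite("pics/crop27.png",cv2.resize(p["frame"][180:280,70:180],None,fx=5,fy=5,interpolation=cv2.INTER_CUBIC))
E
```

```text
scene tub rim 1110 [ 495.9 -352.1] [142.  194.7] 86.09 z 0.0548 zspread [0.0485 0.061 ]
side tub rim 710 [ 493.8 -351.5] [147.2 193.5] 85.55 z 0.054 zspread [0.0485 0.0603]
now [ 0.5243 -0.1858  0.2238] yaw -4.13 gap 0.302 t 57.325
row [ 0.367 -0.075  0.107] rz -0.0681
now [ 0.5243 -0.1858  0.2238] yaw -4.13 gap 0.302 t 57.325
row [-0.334 -0.035  0.108] rz -0.0015
scene lowtray 374 [540.6 130.6] [174.3  85.5] 0.39 z 0.0567 zspread [0.0514 0.0594]
scene uptray 351 [541.9  20.9] [171.8  84.4] 0.47 z 0.057 zspread [0.0514 0.0596]
scene lid 1329 [542.  -87.3] [173.2  84. ] 0.46 z 0.0157 zspread [0.0131 0.0184]
scene panel tops 384 [ 497.9 -351.8] [ 75.5 116.5] 89.79 z 0.0653 zspread [0.0616 0.0678]
scoop 0.76 [316. 304.] [0.798 0.106 0.038]
dustpan 0.96 [174. 328.] [ 0.795 -0.213  0.005]
dustpan 0.51 [117. 240.] [ 0.551 -0.351  0.045]
side lowtray 479 [538.9 130.8] [172.9  87.1] 0.17 z 0.0559 zspread [0.0513 0.0586]
side uptray 421 [540.1  20.7] [174.4  87.8] 0.67 z 0.0556 zspread [0.0513 0.0585]
side lid 672 [540.6 -89.3] [ 87.2 173.2] 89.62 z 0.015 zspread [0.0128 0.0174]
side panel tops 174 [ 494.2 -350.8] [ 75.8 117.7] 89.47 z 0.065 zspread [0.0614 0.0677]
scoop 0.83 [160. 203.] [0.796 0.103 0.036]
scoop 0.26 [161. 292.] [0.466 0.306 0.034]
dustpan 0.85 [237. 169.] [ 0.798 -0.215  0.008]
panel0_mid 0.5 [355. 182.] [ 0.439 -0.345  0.047]
```

View pics/side27.png

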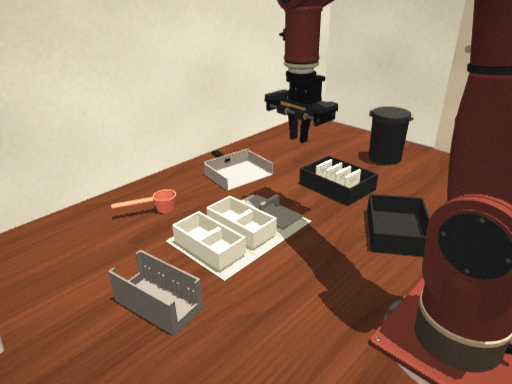

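View pics/crop27.png

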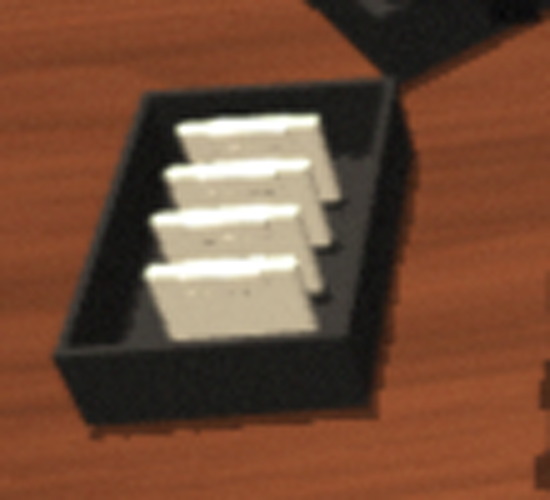

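All four panels stand in the tub, the base is empty, all three parts are flat on the mat, and the scoop and dustpan haven't moved. The arm is clear, so I'm handing in.

```bash
python3 -c "
from h import *
print(robot.hand_in())"
```

```text
the job is handed in; nothing more can be done
None
```

The treat box is apart and the job is handed in at about 57 s of the 210 s allowed. I put the lid, then the upper tray, then the lower tray flat on the mat. All four divider panels then went from the base into the right-most tub.

In the last pictures before handing in:
- **Lid and trays:** the three parts were level on the mat, with their centres about 108–110 mm apart (84 mm wide each), so none touched or overlapped.
- **Panels and tub:** the base was empty. All four panels stood in the tub with their tops at about 65 mm. The tub had not been knocked aside.
- **Scoop and dustpan:** both were within about 2 mm of where they started.
- **Arm:** it was clear of everything, and I saw no grip slip during the run.

The network picked out only one of the four panels in the final side picture and none in the scene picture. It also gave two false readings: a weak "scoop" on the base and a middling "dustpan" on the tub. I relied on the close crop and the depth readings for the panels. The hand-in reports no verdict.

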